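# Fetch the fallen chalk from under the display riser with the reacher

## Task

The tailor's chalk has slid under the clear display riser, too low for a hand. Pick up the reacher by its handle and trigger, run its jaws in under the riser, squeeze the trigger until they hold the chalk - by feel, chalk is brittle and snaps if it is pinched hard - then draw it out, lower it into the terracotta bowl and let it go there, without touching the chalk yourself. Lay the reacher flat on the worktop again, clear of the bowl and the riser, and do not shift the riser, the bowl or anything else.

Things in the scene. Friction and masses are not known exactly. Their poses are not given: they have to be found in the camera images.
- reacher_grip (a point): Middle of the reacher's handle, to be squeezed across y: on the shaft's axis, 18 mm above the underside. Own axes: x from handle to jaws, y to the trigger side, z up. Trigger face at y = +38 mm when out, 52 mm long. The palm rest opposite, 60 mm long, is set to someone's hand: its face lies anywhere from y = -12 to -20 mm, so the open handle is 50 to 58 mm wide. Both faces flat, 32 mm high.
- reacher: Grey and black squeeze-handle pick-up tool lying flat on the front worktop, 0.26 m long, about 0.3 kg, balanced within 20 mm of reacher_grip. Origin 18 mm below reacher_grip, on the underside; same axes. Handle 36 mm high; grey blocks (y from -8 to +26 mm) close its trigger bay at x = +32 to +58 and -36 to -62 mm. Shaft and jaw hinge ahead of it: up to 28 mm high, 36 mm wide.
- jaw_left: Reacher's jaw on its +y side: steel arm, black rubber pad. Origin: hinge pin, 117 mm ahead of the handle's middle. The trigger bar slides up to 22 mm towards the palm rest against a spring (5 N when out, 7 N at the stop) and closes both jaws: pads 46 mm apart when out, about 1.25 mm closer per mm of travel, on the 24 mm chalk, and parallel, after about 18 mm, the handle then 18 mm narrower than open.
- jaw_right: Jaw on the -y side, the mirror image. Springy link: once on something, each further mm of trigger travel adds some 5 N of pinch, and the trigger pushes back with 1.25 times the pinch besides its spring. With the trigger in by 2 to 3 mm the spring alone lets two fingers carry the tool, jaws open. Fingers that squeeze evenly shift the tool to its +y by half the squeeze unless the hand follows.
- reacher_jaws (a point): Point midway between the middles of the two jaw pads, on the shaft's axis, 186 mm ahead of reacher_grip and 9.5 mm above the tool's underside; same axes. Pads reach from 2 to 17 mm above the underside, their tips 16 mm ahead of this point. Open, the jaws are about 66 mm wide over all; the throat behind the pads is free for 40 mm.
- chalk: Tailor's chalk, a flat blue block 24 x 45 x 9 mm (own x, y, z), about 20 g, lying flat on the worktop under the riser, long side within 0.3 rad of the riser's depth. Origin: centre of its underside. A pinch of 1.5 to 5 N holds it well; over 8 N snaps it.
- chalk_mid (a point): Centre of the chalk, 4.5 mm above its underside.
- riser: Clear acrylic display riser, loose, about 0.55 kg: 180 mm wide (its y), 130 mm deep (its x), 50 mm high, 5 mm walls at sides and back, no floor. Origin on the worktop under its centre. x points inward: open mouth at x = -65 mm (faces the robot's left, +y of the world, or up to 0.2 rad towards the robot), inner faces of the back at x = +60 mm and sides at y = +-85 mm; 45 mm clear height.
- bowl: Loose terracotta bowl, 90 mm over its rim, 37 mm high, inner floor 6 mm up and 40 mm wide, flaring to 80 mm at the rim. Origin: centre of its underside.
- pin_tray: Small black oval dish of pins, 62 x 90 x 12 mm, standing on the riser. Leave it.
- charm_oval: Brown oblong hat charm, 22 x 36 x 11 mm, on the riser. Leave it.
- tape_roll: Rolled tape measure, 64 x 65 x 14 mm, on the front worktop behind the riser. Leave it.
- spool_a: Wooden thread spool, 50 x 54 x 36 mm, right rear of the front worktop. Leave it.
- spool_b: Wooden thread spool, 52 x 58 x 30 mm, beside it. Leave it.
- spool_c: Wooden thread spool, 48 x 49 x 32 mm, beside them. Leave it.
- wax_block: Beeswax block, 30 x 46 x 18 mm, left of the bowl. Leave it.

How it is judged:
By the outcome, as a careful person would: the job done as asked, in the order asked, and still so for the second after the job is handed in, with the robot touching nothing.
It also fails if it takes over 61 s, if anything falls off the work surface, if the arm or the gripper's body presses on something with over 40 N, if the wrist force passes 120 N, or if a joint passes its speed limit or range.

## Robot

A 6-joint arm with a two-finger parallel gripper is mounted at the origin on a cart in front of the work surface, level with it; the furniture and walls round the work are solid. World frame = base frame: x ahead of the robot, y to its left, z up, the work surface at z = 0. Lengths are in m, angles in rad, forces in N, time in s.
With the tool pointing down it reaches from about 0.225 to 0.875 m from the base axis. Payload 3.4 kg.
Tool frame: the origin (TCP) lies at the very end of the fingers, on their centre line; the grasp point (between the pads) lies 19 mm behind it; z points along the fingers, y is the direction in which the jaws open and shut (so a half turn about z gives the same grasp; the last joint's range is limited). The gripper opens to 85 mm and grips with 20 to 120 N. Pads are 22 mm wide; open, the fingers measure 114 mm over their backs; the gripper's body (76 mm by 85 mm) begins 54 mm behind the grasp point. The pads swing forward as they close: fully open they stand 13 mm farther back than shut.
Start: joints at [1.099, 0.276, 1.505, -0, 1.361, -0.121], TCP at [0.198, 0.54, 0.231] pointing down, gripper open.
Joint ranges: [-2.89, 2.89], [-0.75, 2.08], [0.22, 2.7], [-1.18, 4.32], [0.11, 2.71], [-2.7, 2.7]. Speed limits (rad/s): [2.57, 2.57, 3.14, 3.14, 3.14, 3.14].

## Interface

Orientations are given as a unit quaternion [w, x, y, z].
In Python, from rig import telemetry, imaging, manip, finder gives the robot as it stands.
- The arm moves only by the tool arm_command, never from a script. Its argument "steps" is a list of rows, each a list of 3 entries, a list of its own where there are three numbers: the turn, a rotation vector about the world's x, y, z in rad, then the shift along the world's x, y, z in mm, then the closure in counts, from 0 (fully open) to 255 (shut). In form: [[[rx, ry, rz], [dx, dy, dz], grip], ...]. A call has 1 to 20 rows; each row shifts and turns the commanded pose from where the row before left it; what a row does not reach is not made up. A row lasts 1/8 s, in which the tool goes at most 62.5 mm and 10.7 degrees, less where a joint would pass 70% of its speed; a pose out of reach is approached as far as the arm can. A call is refused whole if a number of a shift passes 62.5 or a number of a turn 0.188, either way. A call with a gripper value outside its range is refused whole. The fingers move at their own pace and stop on an object; "newtons" is the grip in N (left out, the last holds). Time passes only in rows, so rows that do not move let the fingers close. It gives the time, the measured TCP pose, the force and the opening at its end, in the units of the state.
- telemetry.get_state(): the state, without advancing time (a new reading comes with each control period).
- imaging.get_image(name): name is "scene" or "top"; returns the picture (400x640x3 uint8, blue, green, red); there is no depth.
- imaging.camera_params(name): a dict with "intrinsics" (3x3 intrinsics, pixels), "R" (3x3) and "t" (3): a world point X has camera coordinates R X + t. Camera axes: x right, y down, z forward; pixel columns grow to the right and rows downward; lengths in m; the calibration is good to about 2 mm. A picture is of the moment at which its call begins. camera_params takes no time and is no camera call.
- manip.sign_off(): hands the job in, once; it reports no verdict.
Trained networks look in the newest picture that a camera, given by its name, has taken for a name from the list of things; names that differ only in an ending like _2 or _b are one class to them, and where a whole thing is asked for, a point or a joint stands for the part that bears it (a point fixed in the world has none). Each returns a list of dicts, best first, with "score" (0 to 1); they miss things now and then, are a little off and sometimes report something else, mostly with a low value. They report only what shows in the picture. A call takes as long as a camera call.
- finder.cut_out(camera, thing): "pixels" (400x640 bool, what is visible of it) and "extent" ([left, top, width, height] in pixels, round what is visible of it).
The state is a dict: "clock": time; "qpos": joint angles; "qd": joint speeds; "effort": joint torques, N m; "position": TCP position; "ee_rot": TCP orientation; "contact_force": force on the tool from outside, world axes, zero at the start; "moment": the same for the moment, N m; "width": finger opening in m.
Only numpy, scipy, OpenCV 4.12 (cv2) and the standard library are available. Lean on these libraries where they do the work, as an engineer would, in place of code of your own. Each camera call takes 0.05 s, during which the arm holds its last target.

## Working session

There is one attempt and no reset: what is moved stays moved. The work goes in short steps, Python scripts to look and compute and a tool call to move; the robot and the scene stay as the last step left them, time stands still between calls to the robot, and variables do not carry over. Pictures are saved under pics/ and viewed, and the job is handed in when it is done.

Besides the shell and the picture viewer there is one more tool, called after "Emit:" by a JSON object that holds its "op" and its "data", one argument or row to a line. arm_command: Moves the arm, as the interface text tells. Its arguments: {"type":"object","properties":{"steps":{"type":"array"},"newtons":{"type":"number"}},"required":["steps"]}

```bash
ls; mkdir -p pics; python3 - <<'E'
from rig import telemetry, imaging, manip, finder
import cv2, numpy as np
np.set_printoptions(precision=5,suppress=True)
print(telemetry.get_state())
for n in("scene","top"):
    im=imaging.get_image(n); cv2.imwrite(f"pics/{n}0.png",im)
    p=imaging.camera_params(n); print(n,p, -np.array(p["R"]).T@np.array(p["t"]))
E
```

```text
pics
{'clock': 0.0, 'qpos': array([ 1.09901,  0.27658,  1.50615,  0.     ,  1.36067, -0.12102]), 'qd': array([ 0.00037,  0.00069,  0.00043,  0.00068, -0.00139,  0.00073]), 'effort': array([  0.00274, -41.67783, -24.58139,   0.00005,   0.01123,  -0.00003]), 'position': array([0.19736, 0.53951, 0.23045]), 'ee_rot': array([-0.00026,  0.17449,  0.98466, -0.00086]), 'contact_force': array([0.50199, 0.54687, 0.43326]), 'moment': array([-0.04022,  0.00105,  0.02479]), 'width': 0.08520936089816553}
scene {'intrinsics': array([[409.20777,   0.     , 319.94148],
       [  0.     , 409.20777, 197.66119],
       [  0.     ,   0.     ,   1.     ]]), 'R': array([[ 0.50488, -0.86305, -0.01587],
       [-0.62976, -0.35571, -0.69056],
       [ 0.59034,  0.35864, -0.7231 ]]), 't': array([-0.19747,  0.39224,  0.80129])} [-0.12632 -0.31827  0.84714]
top {'intrinsics': array([[447.99985,   0.     , 320.30114],
       [  0.     , 447.99985, 201.98247],
       [  0.     ,   0.     ,   1.     ]]), 'R': array([[-0.01743, -0.99969,  0.01793],
       [-0.9802 ,  0.01355, -0.19754],
       [ 0.19723, -0.02102, -0.98013]]), 't': array([0.0565 , 0.49135, 0.96869])} [0.29155 0.07019 1.04549]
```

View pics/scene0.png

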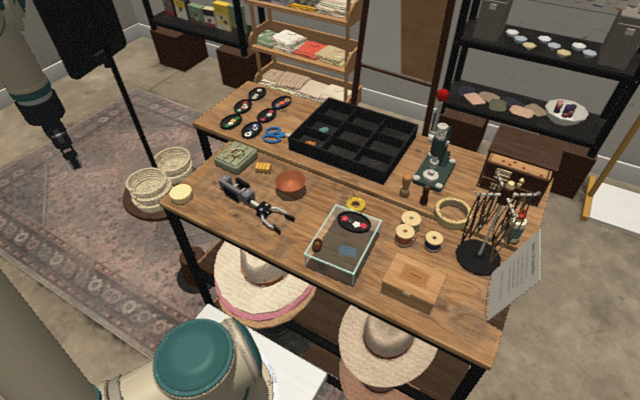

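View pics/top0.png

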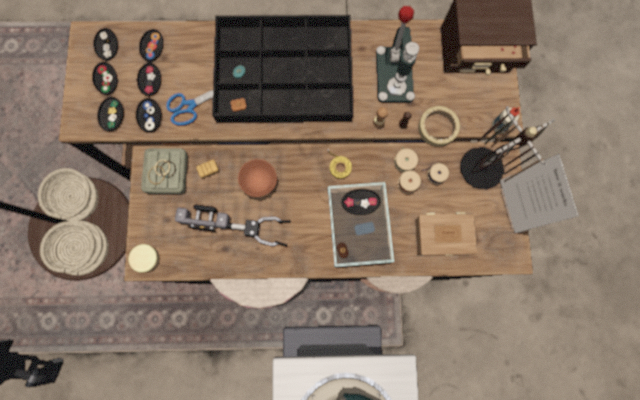

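```bash
cat > h.py <<'E'
from rig import telemetry, imaging, manip, finder
import cv2, numpy as np
np.set_printoptions(precision=4,suppress=True)
P={n:imaging.camera_params(n) for n in("scene","top")}
def proj(n,X):
    p=P[n];X=np.atleast_2d(X);c=X@p["R"].T+p["t"];u=c@p["intrinsics"].T
    return u[:,:2]/u[:,2:]
def ray(n,uv,z):
    p=P[n];uv=np.atleast_2d(uv);d=np.c_[uv,np.ones(len(uv))]@np.linalg.inv(p["intrinsics"]).T@p["R"]
    c=-p["R"].T@p["t"];return c+d*((z-c[2])/d[:,2])[:,None]
def crop(im,x0,y0,x1,y1,k,name):
    cv2.imwrite(name,cv2.resize(im[y0:y1,x0:x1],None,fx=k,fy=k,interpolation=cv2.INTER_CUBIC))
E
python3 - <<'E'
from h import *
t=cv2.imread("pics/top0.png");s=cv2.imread("pics/scene0.png")
crop(t,165,145,305,260,5.7,"pics/c1.png");crop(t,310,170,410,280,5.4,"pics/c2.png")
crop(s,210,140,310,240,6,"pics/c3.png");crop(s,295,190,395,290,6,"pics/c4.png")
imaging.get_image("top");imaging.get_image("scene")
for n in("top","scene"):
  for th in("reacher","jaw_left","jaw_right","chalk","riser","bowl","wax_block","tape_roll"):
    r=finder.cut_out(n,th)
    for d in r[:2]:
        m=d["pixels"].astype(np.uint8);ys,xs=np.nonzero(m)
        rc=cv2.minAreaRect(np.c_[xs,ys].astype(np.float32))
        print(n,th,round(d["score"],2),d["extent"],m.sum(),np.round([xs.mean(),ys.mean()],1),np.round(rc[0],1),np.round(rc[1],1),round(rc[2],1))
    if r: np.save(f"m_{n}_{th}.npy",r[0]["pixels"])
E
```

```text
top reacher 0.57 [176.3, 207.3, 115.7, 39.3] 1306 [222.2 221.3] [231.5 223. ] [112.7  27.5] 9.9
top jaw_left 0.5 [261.2, 215.2, 29.0, 8.8] 57 [280.9 220.1] [275.5 219.7] [29.1  3.9] 5.2
top jaw_left 0.42 [327.2, 154.2, 25.0, 25.3] 380 [340.2 166.3] [340.5 166. ] [22. 21.] 90.0
top chalk 0.7 [259.5, 215.5, 31.5, 7.1] 81 [275.  219.2] [275.  219.1] [28.2  4.3] 5.0
top chalk 0.27 [196.4, 157.9, 23.8, 22.0] 282 [207.3 168.1] [207.2 168.1] [14.5 20.2] 68.2
top riser 0.85 [328.2, 180.9, 65.4, 84.3] 3582 [361.  228.2] [360.5 223.8] [81.  58.6] 84.6
top riser 0.67 [173.4, 201.6, 119.9, 44.5] 1425 [222.8 222. ] [231.8 223.1] [114.   27.7] 9.9
top bowl 0.88 [239.7, 160.9, 35.4, 34.0] 1116 [256.8 177.1] [257.  177.5] [36.1 37.5] 45.0
top wax_block 0.62 [198.0, 159.8, 23.0, 20.8] 279 [207.2 168. ] [207.1 168. ] [14.1 20.2] 68.2
top tape_roll 0.6 [326.9, 155.2, 24.7, 24.7] 362 [340.  166.1] [340.  166.5] [22.2 21.8] 11.3
scene reacher 0.92 [219.6, 173.2, 74.4, 60.4] 1063 [248.4 198.2] [254.2 202. ] [84.  22.7] 35.9
scene jaw_right 0.46 [259.8, 215.6, 21.7, 18.9] 125 [269.7 224. ] [269.1 223.4] [29.   6.7] 43.2
scene riser 0.78 [303.4, 207.3, 78.5, 77.0] 3031 [341.4 247.7] [342.  241.7] [57.  72.8] 27.6
scene bowl 0.66 [274.4, 170.1, 32.7, 22.7] 584 [289.5 181.3] [289.8 180.8] [26.2 26.9] 45.0
scene bowl 0.19 [397.4, 221.3, 15.1, 26.8] 339 [403.2 234.6] [403.  234.5] [21. 18.] 90.0
scene wax_block 0.7 [252.9, 162.8, 16.2, 8.6] 167 [262.8 167.1] [262.7 166.8] [16.4 11.2] 12.5
scene wax_block 0.16 [219.5, 178.1, 77.7, 57.6] 1035 [248.  197.7] [253.9 201.4] [83.9 22.5] 36.2
scene tape_roll 0.46 [346.2, 193.7, 18.7, 20.8] 209 [355.3 203.5] [355.4 203.2] [17.9 14.3] 26.6
scene tape_roll 0.21 [258.7, 213.8, 24.0, 19.9] 106 [269.5 223.8] [269.3 223.8] [28.3  6.4] 45.0
```

View pics/c1.png

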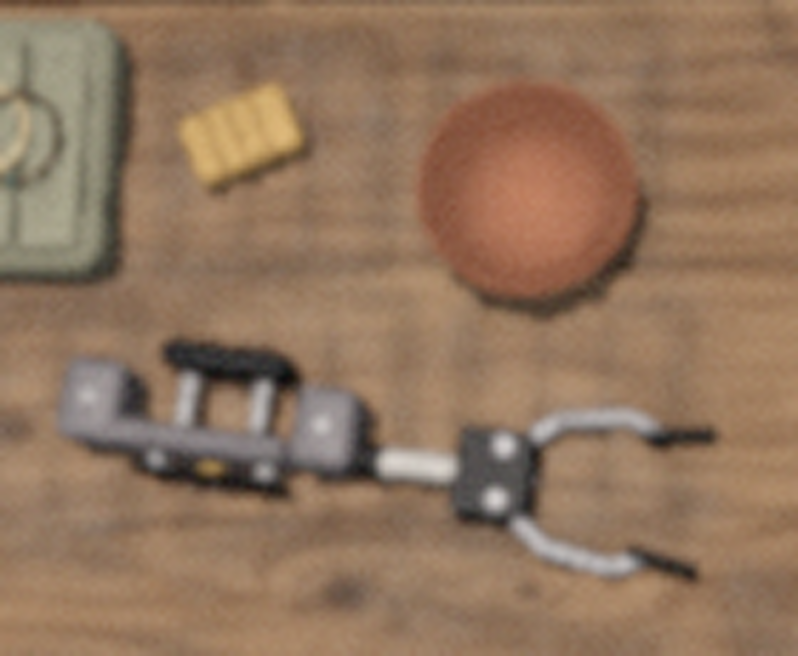

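View pics/c2.png

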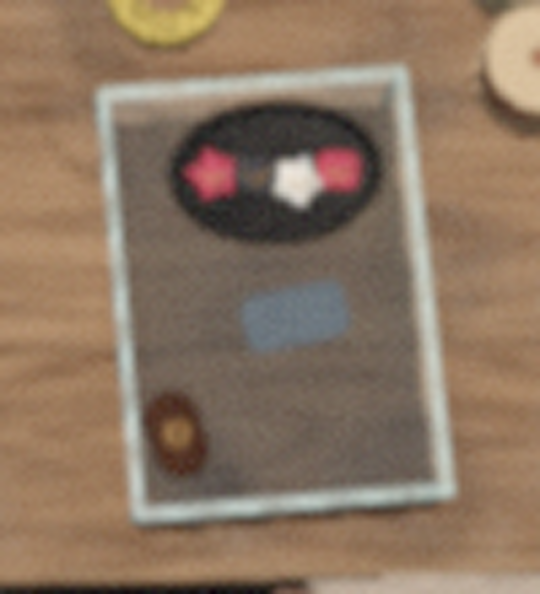

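View pics/c3.png

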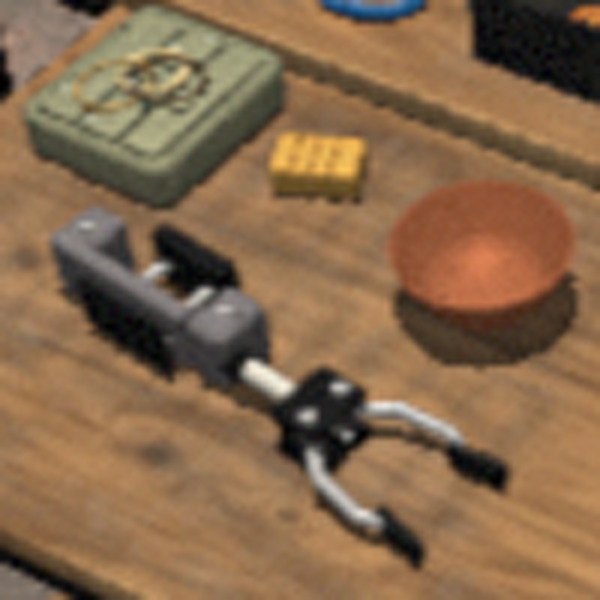

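View pics/c4.png

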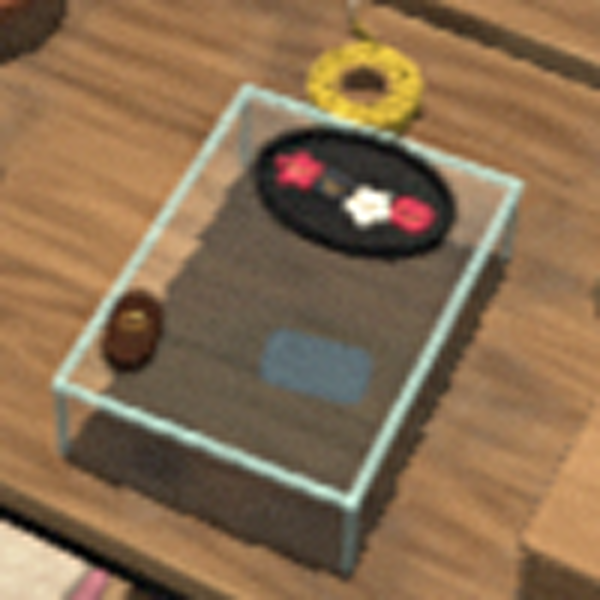

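```bash
cat > fit.py <<'E'
from h import *
from scipy.optimize import least_squares
def px(c,k,x0,y0): return (np.array(c,float)+.5)/k-.5+[x0,y0]
def X(q,p):
    c,s=np.cos(q[2]),np.sin(q[2]);p=np.atleast_2d(p).astype(float)/1000
    return np.c_[q[0]+c*p[:,0]-s*p[:,1],q[1]+s*p[:,0]+c*p[:,1],p[:,2]]
pts=np.array([[-49,9,36],[45,9,36],[117,0,28],[202,0,13]])
ot=px([[88,397],[322,425],[500,472],[703.5,505]],5.7,165,145)
os_=px([[88,226],[230,310],[324,401],[458,519]],6,210,140)
q0=[.36,.3,-1.7]
for nm in("both","top","scene"):
    f=lambda q:np.concatenate(([(proj("top",X(q,pts))-ot).ravel()] if nm!="scene" else [])+([(proj("scene",X(q,pts))-os_).ravel()] if nm!="top" else []))
    r=least_squares(f,q0,loss="soft_l1");print("reacher",nm,r.x,np.round(f(r.x),1))
    if nm=="both":Q=r.x
rp=np.array([[-65,90,50],[60+5,90,50],[65,-90,50],[-65,-90,50]])
# top img: TL = mouth(+y world) & far (+x). riser x=-y world => riser y = +x world
ort=px([[97,88],[408,66],[455,497],[137,520]],5.4,310,170)
ors=px([[247,88],[522,185],[352,498],[60,382]],6,295,190)
for nm in("both","top","scene"):
    f=lambda q:np.concatenate(([(proj("top",X(q,rp))-ort).ravel()] if nm!="scene" else [])+([(proj("scene",X(q,rp))-ors).ravel()] if nm!="top" else []))
    r=least_squares(f,[.34,-.05,-1.6]);print("riser",nm,r.x,np.round(f(r.x),1))
    if nm=="both":R=r.x
C=[]
for n,b in(("top",(335,200,390,250)),("scene",(325,230,365,265))):
    im=cv2.imread(f"pics/{n}0.png").astype(int);m=(im[...,0]-im[...,2]>12);k=np.zeros(m.shape,bool);k[b[1]:b[3],b[0]:b[2]]=1;m&=k
    m=cv2.morphologyEx(m.astype(np.uint8),cv2.MORPH_OPEN,np.ones((2,2)))
    ys,xs=np.nonzero(m)
    w=ray(n,np.c_[xs,ys],.007)
    e=w[:,:2]-w[:,:2].mean(0);U,S,V=np.linalg.svd(e,full_matrices=False)
    rc=cv2.minAreaRect((w[:,:2]*1000).astype(np.float32))
    print("chalk",n,len(xs),w.mean(0),"yaw long",np.degrees(np.arctan2(V[0,1],V[0,0])),rc)
    C.append(w.mean(0))
for n in("top","scene"):
    m=np.load(f"m_{n}_bowl.npy").astype(np.uint8);c,_=cv2.findContours(m,0,2);c=max(c,key=len)[:,0]
    print("bowl",n,ray(n,[cv2.fitEllipse(c)[0]],.035 if n=="top" else .02))
E
python3 fit.py
```

```text
reacher both [ 0.4555  0.3208 -1.7197] [ 0.  -0.4 -0.1  0.1 -0.2  0.5  1.3  0.5 -0.1 -0.5 -1.  -0.3 -0.2  0.1
  1.1 -1.2]
reacher top [ 0.4553  0.3212 -1.7127] [-0.2 -0.2 -0.3  0.1 -0.3  0.2  1.2 -0.1]
reacher scene [ 0.4554  0.3196 -1.7362] [ 0.5 -0.5 -0.9  0.1 -0.3  0.7  0.6 -0.3]
riser both [ 0.4417 -0.0406 -1.5085] [ 0.8  0.7 -0.4  0.6 -0.3 -0.5  0.2 -0.1  0.1 -1.   0.3 -0.9  0.5  0.8
 -0.9 -0.3]
riser top [ 0.4421 -0.0405 -1.5086] [ 0.7  0.5 -0.4  0.4 -0.4 -0.6  0.1 -0.2]
riser scene [ 0.4411 -0.0409 -1.5084] [ 0.1 -0.8  0.3 -0.6  0.5  1.1 -0.9 -0.1]
chalk top 142 [ 0.4342 -0.0561  0.007 ] yaw long 102.97035308803092 ((434.28094482421875, -56.16122817993164), (20.094703674316406, 40.62453842163086), 8.653148651123047)
chalk scene 143 [ 0.4321 -0.0584  0.007 ] yaw long -82.4189809975344 ((432.32275390625, -58.48606872558594), (26.167673110961914, 42.61192321777344), 12.235980033874512)
bowl top [[0.556  0.1949 0.035 ]]
bowl scene [[0.5621 0.2025 0.02  ]]
```

Emit:
{"op": "arm_command", "data": {
  "steps": [
    [[0, 0, -0.171], [33.6, -27.5, -15], 0],
    [[0, 0, -0.171], [33.6, -27.5, -15], 0],
    [[0, 0, -0.171], [33.6, -27.5, -15], 0],
    [[0, 0, -0.171], [33.6, -27.5, -15], 0],
    [[0, 0, -0.171], [33.6, -27.5, -15], 0],
    [[0, 0, -0.171], [33.6, -27.5, -15], 0],
    [[0, 0, -0.171], [33.6, -27.5, -15], 0],
    [[0, 0, -0.171], [33.6, -27.5, -15], 0],
    [[0, 0, 0], [0, 0, 0], 0],
    [[0, 0, 0], [0, 0, 0], 0]
  ],
  "newtons": 20
}}

```text
clock: 2.25
position: [0.4662, 0.3201, 0.1113]
ee_rot: [-0.0, 0.757, 0.653, -0.0]
contact_force: [-0.7, 0.1, 0.0]
width: 0.0856
```

```bash
cat > st.py <<'E'
from h import *
from scipy.spatial.transform import Rotation as Ro
s=telemetry.get_state();q=s["ee_rot"];R=Ro.from_quat([q[1],q[2],q[3],q[0]]).as_matrix()
print("t",s["clock"],"p",s["position"]*1000,"w",s["width"]*1000,"F",s["contact_force"],"M",s["moment"])
print("yang",np.arctan2(R[1,1],R[0,1]),"z",R[:,2],"q",s["qpos"])
E
python3 st.py; python3 -c "
from fit import *
print(ray('scene',[px([482,247],6,210,140)],.037),ray('top',[px([528,192],5.7,165,145)],.037))"|tail -1
```

```text
t 2.25 p [466.1573 320.1377 111.3412] w 85.5576844547077 F [-0.7169  0.1243  0.0095] M [-0.0059  0.0429 -0.0035]
yang -0.14776028784097792 z [-0.0006  0.0003 -1.    ] q [0.4784 0.3541 1.7071 0.0006 1.0809 0.6258]
[[0.5505 0.1919 0.037 ]] [[0.5525 0.1937 0.037 ]]
```

Emit:
{"op": "arm_command", "data": {
  "steps": [
    [[0, 0, 0], [0, -0.5, -30], 0],
    [[0, 0, 0], [0, 0, -30], 0],
    [[0, 0, 0], [0, 0, -25], 0],
    [[0, 0, 0], [0, 0, -15], 0],
    [[0, 0, 0], [0, 0, -11], 0],
    [[0, 0, 0], [0, 0, 0], 0],
    [[0, 0, 0], [0, 0, 0], 30],
    [[0, 0, 0], [0, 0, 0], 60],
    [[0, 0, 0], [0, 0, 0], 60],
    [[0, 0, 0], [0, 0, 0], 60]
  ]
}}

```text
clock: 3.5
position: [0.4666, 0.3195, 0.0006]
ee_rot: [0.0, 0.757, 0.653, 0.0]
contact_force: [-0.6, -0.6, -0.6]
width: 0.0651
```

```bash
python3 st.py; python3 - <<'E'
from h import *
for n,b in(("top",(165,175,305,260)),("scene",(200,140,310,240))):
    im=imaging.get_image(n);cv2.imwrite(f"pics/{n}1.png",im);crop(im,*b,5.5,f"pics/{n}1c.png")
E
```

```text
t 3.5 p [466.5691 319.5248   0.5902] w 65.10502874617652 F [-0.6333 -0.6251 -0.5996] M [ 0.0273 -0.0063 -0.0217]
yang -0.14811973019037922 z [ 0.0005  0.0002 -1.    ] q [ 0.4775  0.4823  1.8324 -0.0001  0.8264  0.6257]
```

View pics/scene1c.png

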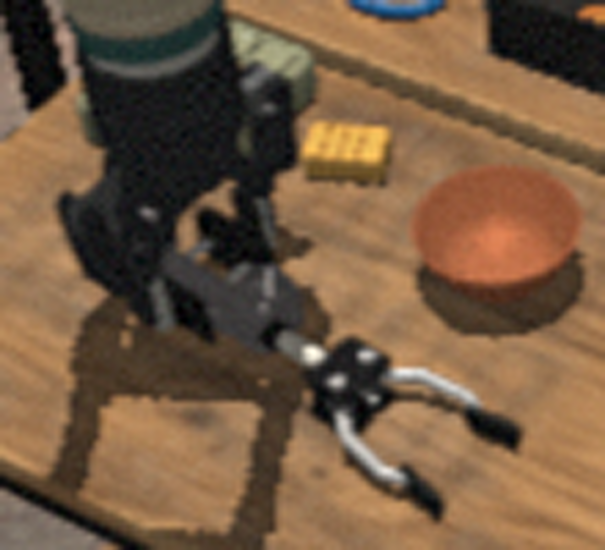

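View pics/top1c.png

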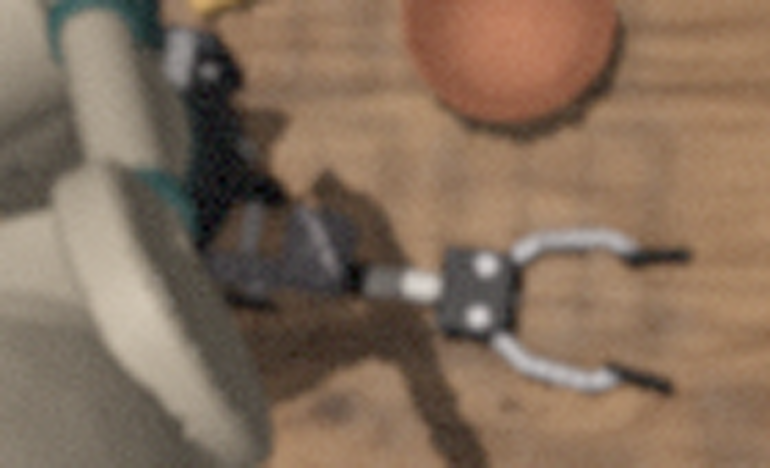

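Emit:
{"op": "arm_command", "data": {
  "steps": [
    [[0, 0, 0], [0, 0, 0], 76],
    [[0, 0, 0], [0, 0, 0], 76]
  ]
}}

```text
clock: 3.85
position: [0.4664, 0.3195, 0.0003]
ee_rot: [0.0, 0.757, 0.653, 0.0]
contact_force: [-0.2, 0.2, -0.6]
width: 0.0601
```

Emit:
{"op": "arm_command", "data": {
  "steps": [
    [[0, 0, 0], [0, 0, 0], 82],
    [[0, 0, 0], [0, 0, 0], 82]
  ]
}}

```text
clock: 4.1
position: [0.4664, 0.3195, 0.0003]
ee_rot: [0.0, 0.757, 0.653, -0.0]
contact_force: [0.0, -0.1, -0.3]
width: 0.0581
```

Emit:
{"op": "arm_command", "data": {
  "steps": [
    [[0, 0, 0], [0, 0, 0], 88],
    [[0, 0, 0], [0, 0, 0], 88]
  ]
}}

```text
clock: 4.35
position: [0.4664, 0.3195, 0.0003]
ee_rot: [0.0, 0.757, 0.653, -0.0]
contact_force: [-0.2, 0.6, -0.1]
width: 0.0561
```

```bash
python3 st.py
```

```text
t 4.35 p [466.3775 319.5005   0.314 ] w 56.05875511189142 F [-0.2182  0.6298 -0.1026] M [ 0.0437 -0.0059  0.0216]
yang -0.14805454869783738 z [ 0. -0. -1.] q [ 0.4776  0.4827  1.8326 -0.      0.8263  0.6257]
```

Emit:
{"op": "arm_command", "data": {
  "steps": [
    [[0, 0, 0], [0, 0, 0], 92],
    [[0, 0, 0], [0, 0, 0], 92]
  ]
}}

```text
clock: 4.6
position: [0.4661, 0.3195, 0.0005]
ee_rot: [-0.0, 0.757, 0.653, -0.0]
contact_force: [-1.9, 0.9, 2.9]
width: 0.0549
```

Emit:
{"op": "arm_command", "data": {
  "steps": [
    [[0, 0, 0], [0, 0, 0], 96],
    [[0, 0, 0], [0, 0, 0], 96]
  ]
}}

```text
clock: 4.85
position: [0.4655, 0.3196, 0.0007]
ee_rot: [-0.0, 0.758, 0.653, -0.0]
contact_force: [-3.3, 1.4, 5.4]
width: 0.0535
```

Emit:
{"op": "arm_command", "data": {
  "steps": [
    [[0, 0, 0], [0, 0, 0], 100],
    [[0, 0, 0], [0, 0, 0], 100]
  ]
}}

```text
clock: 5.1
position: [0.4648, 0.3197, 0.0009]
ee_rot: [-0.001, 0.758, 0.653, -0.001]
contact_force: [-5.0, 0.2, 8.2]
width: 0.0518
```

```bash
python3 st.py; python3 - <<'E'
from h import *
for n,b in(("top",(165,175,305,260)),("scene",(200,140,310,240))):
    im=imaging.get_image(n);cv2.imwrite(f"pics/{n}2.png",im);crop(im,*b,5.5,f"pics/{n}2c.png")
E
```

```text
t 5.1 p [464.8496 319.7281   0.8697] w 51.79829723550408 F [-5.0039  0.2174  8.1864] M [0.2139 0.8273 0.0798]
yang -0.14835620925802742 z [-0.0025  0.0002 -1.    ] q [0.4783 0.4815 1.8331 0.0017 0.8292 0.6255]
```

View pics/top2c.png

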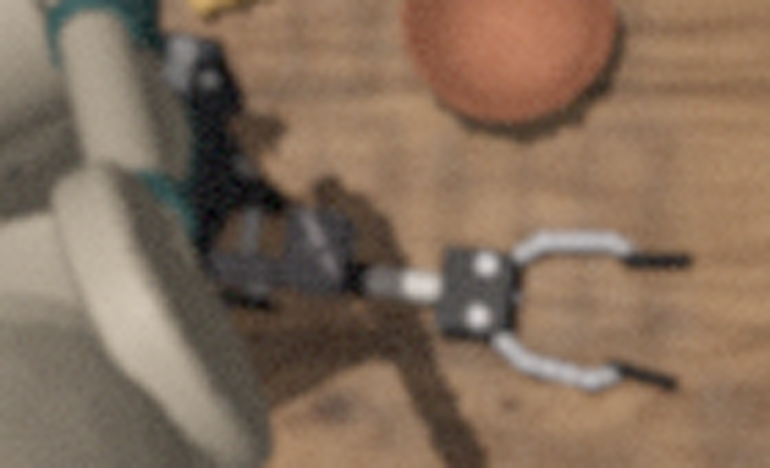

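View pics/scene2c.png

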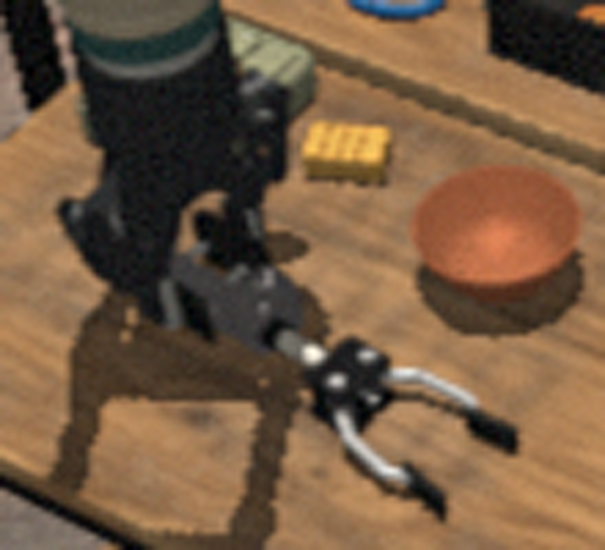

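Emit:
{"op": "arm_command", "data": {
  "steps": [
    [[0, 0, 0], [0, 0, 1], 102],
    [[0, 0, 0], [0, 0, 1], 104],
    [[0, 0, 0], [0, 0, 1], 104],
    [[0, 0, 0], [0, 0, 2], 104],
    [[0, 0, 0], [0, 0, 2], 104],
    [[0, 0, 0], [0, 0, 0], 104]
  ]
}}

```text
clock: 5.95
position: [0.4666, 0.3196, 0.0075]
ee_rot: [0.0, 0.757, 0.653, 0.0]
contact_force: [0.1, 0.3, -2.8]
width: 0.0507
```

```bash
python3 st.py; python3 - <<'E'
from h import *
for n,b in(("top",(165,175,305,260)),("scene",(200,140,310,240))):
    im=imaging.get_image(n);cv2.imwrite(f"pics/{n}3.png",im);crop(im,*b,5.5,f"pics/{n}3c.png")
E
python3 st.py
```

```text
t 5.95 p [466.6308 319.5642   7.5161] w 50.659352567759015 F [ 0.1287  0.287  -2.7835] M [-0.0336 -0.0232 -0.0256]
yang -0.148029044497838 z [ 0.0005  0.0002 -1.    ] q [ 0.4775  0.4732  1.8257 -0.0001  0.8422  0.6256]
t 6.05 p [466.4097 319.5166   7.3591] w 51.066387622196814 F [ 0.0211  0.2369 -3.4148] M [ 0.0051 -0.0196 -0.0237]
yang -0.1479703405716433 z [ 0.0001  0.     -1.    ] q [ 0.4776  0.4733  1.826  -0.0001  0.8422  0.6256]
```

View pics/top3c.png

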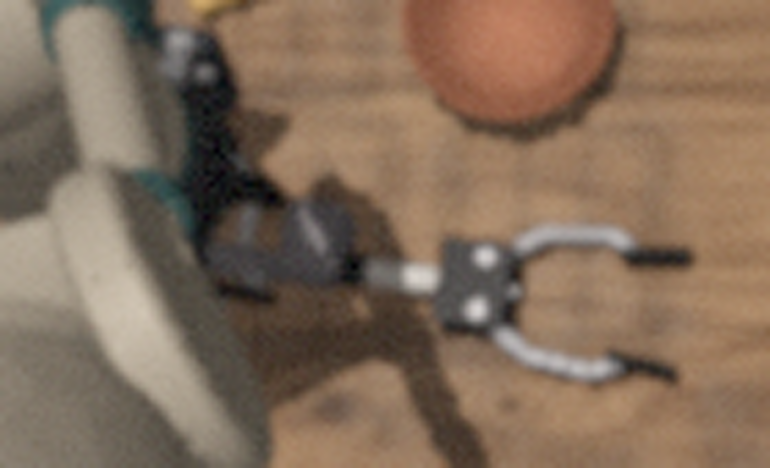

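View pics/scene3c.png

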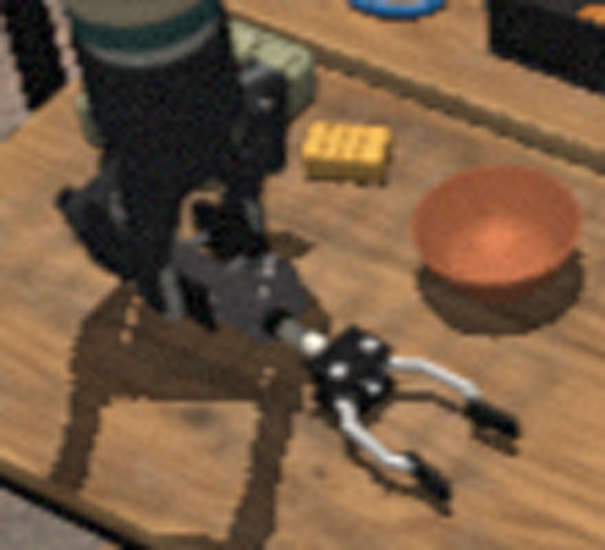

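```bash
cat > fit2.py <<'E'
from h import *
from scipy.optimize import least_squares
def px(c,k,x0,y0): return (np.array(c,float)+.5)/k-.5+[x0,y0]
def X3(x,y,z,pit,yaw,p): # grip point pose (underside origin +18), pitch>0 nose down
    c,s=np.cos(yaw),np.sin(yaw);p=np.atleast_2d(p)/1000.-[0,0,.018]
    cp,sp=np.cos(pit),np.sin(pit)
    a=cp*p[:,0]+sp*p[:,2];b=-sp*p[:,0]+cp*p[:,2]
    return np.c_[x+c*a-s*p[:,1],y+s*a+c*p[:,1],z+.018+b]
def fit(pts,ot,os_,yaw,fy=False):
    def f(q):
        A=X3(q[0],q[1],q[2],q[3],q[4],pts);return np.r_[(proj("top",A)-ot).ravel(),(proj("scene",A)-os_).ravel(),(q[4]-yaw)/(1 if fy else .005)]
    r=least_squares(f,[.45,.32,.0,0,yaw]);return r.x,f(r.x)
if __name__=="__main__":
    pts=np.array([[117,0,28.],[201,0,13]])
    print("before",*fit(pts,px([[481.5,290.5],[684.5,321.5]],5.5,165,175),px([[352,368.5],[481,479.5]],5.5,200,140),-1.7195))
    print("after",*fit(pts,px([[480,283],[684,317]],5.5,165,175),px([[354,357.5],[483.5,467.5]],5.5,200,140),-1.7195))
    g=np.arange(4)
E
python3 fit2.py
```

```text
before [ 0.457   0.3209  0.0085  0.0925 -1.7193] [ 0.3154 -0.054  -0.4987  0.3349  0.3777  0.1673 -0.0359 -0.3281  0.0438]
after [ 0.4588  0.3205  0.0147  0.0883 -1.7195] [ 0.372   0.1011 -0.372  -0.0022  0.2279  0.1195 -0.1769 -0.2239  0.0065]
```

Emit:
{"op": "arm_command", "data": {
  "steps": [
    [[0, 0, 0.02], [-5, -5, 0], 104],
    [[0, 0, 0.04], [-9, -10, 0], 104],
    [[0, 0, 0.045], [-11, -11, 0], 104],
    [[0, 0, 0.045], [-11, -11, 0], 104],
    [[0, 0, 0.045], [-11, -11, 0], 104],
    [[0, 0, 0.045], [-11, -12, 0], 104],
    [[0, 0, 0.045], [-11, -12, 0], 104],
    [[0, 0, 0.034], [-7, -8, 0], 104],
    [[0, 0, 0.01], [-2, -2, -1], 104],
    [[0, 0, 0], [0, 0, -2], 104],
    [[0, 0, 0], [0, 0, -1], 104],
    [[0, 0, 0], [0, 0, 0], 104]
  ]
}}

```text
clock: 7.55
position: [0.3887, 0.2378, 0.0032]
ee_rot: [0.0, 0.64, 0.768, 0.0]
contact_force: [-1.2, 0.0, -2.9]
width: 0.0507
```

```bash
python3 st.py; python3 - <<'E'
from h import *
for n,b in(("top",(215,175,385,260)),("scene",(220,150,370,270))):
    im=imaging.get_image(n);cv2.imwrite(f"pics/{n}4.png",im);crop(im,*b,4.6 if n=="top" else 5,f"pics/{n}4c.png")
E
python3 st.py
```

```text
t 7.55 p [388.7024 237.7508   3.1842] w 50.67662813364951 F [-1.1698  0.0237 -2.9287] M [-0.0032 -0.0024  0.0154]
yang 0.1811449846939536 z [ 0.0001  0.     -1.    ] q [ 0.396   0.3593  2.0718 -0.      0.7104  0.2149]
t 7.65 p [388.6096 237.6925   3.2536] w 50.437197559535164 F [-0.3281 -0.1236 -2.8406] M [-0.0153  0.0063 -0.0023]
yang 0.18115469494466518 z [ 0.0001  0.     -1.    ] q [ 0.396   0.3591  2.0719 -0.      0.7104  0.2149]
```

View pics/top4c.png

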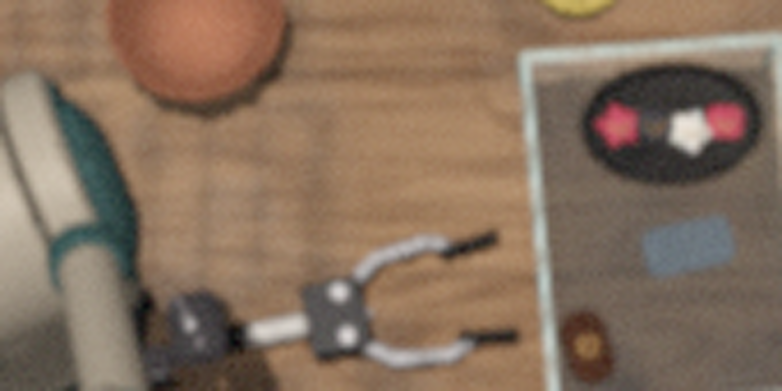

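View pics/scene4c.png

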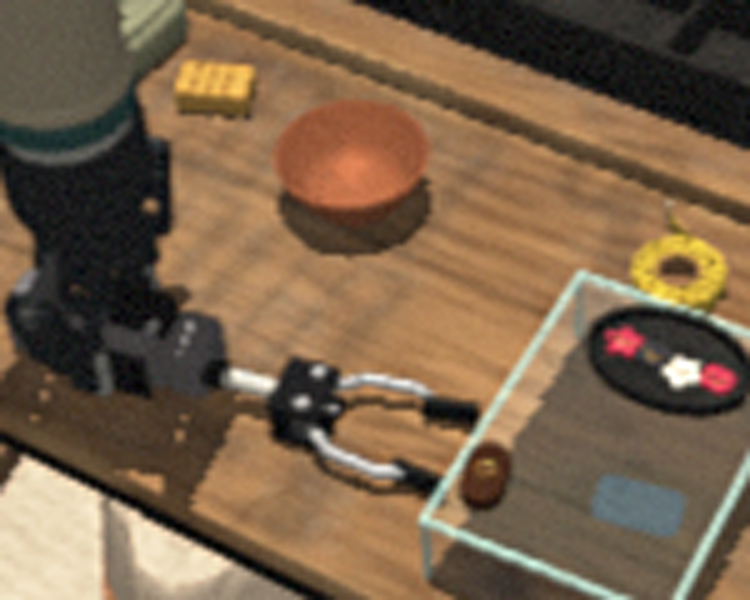

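```bash
python3 - <<'E'
from fit2 import *
a=px([[480,290],[343,312],[507,287]],4.6,215,175)
p=ray("top",a[:1],.016);pin=ray("top",a[1:2],.032);tp=ray("top",a[2:],.016);c=ray("top",px([[689,246]],4.6,215,175),.007)
print("top",p,pin,tp,c,c-p)
# scene: pads left center (452,411) right(423,476); tips (480,414),(440,486)
b=px([[437.5,443.5],[310,388],[460,450],[638,503]],5,220,150)
P_=[ray("scene",b[i:i+1],z) for i,z in enumerate((.014,.032,.014,.007))];print("scene",P_,P_[3]-P_[0])
E
```

```text
top [[0.4148 0.0527 0.016 ]] [[0.4031 0.1206 0.032 ]] [[0.4161 0.0391 0.016 ]] [[ 0.4367 -0.0542  0.007 ]] [[ 0.0219 -0.1069 -0.009 ]]
scene [array([[0.4128, 0.0507, 0.014 ]]), array([[0.3994, 0.119 , 0.032 ]]), array([[0.4149, 0.0385, 0.014 ]]), array([[ 0.435 , -0.0542,  0.007 ]])] [[ 0.0223 -0.1049 -0.007 ]]
```

Emit:
{"op": "arm_command", "data": {
  "steps": [
    [[0, 0, 0], [1, -5, -0.5], 104],
    [[0, 0, 0], [2, -10, -0.5], 104],
    [[0, 0, 0], [3, -14, 0], 104],
    [[0, 0, 0], [3, -15, 0], 104],
    [[0, 0, 0], [3, -15, 0], 104],
    [[0, 0, 0], [3, -15, 0], 104],
    [[0, 0, 0], [3, -14, 0], 104],
    [[0, 0, 0], [2, -10, 0], 104],
    [[0, 0, 0], [2, -6, 0], 104],
    [[0, 0, 0], [0, -2, 0], 104],
    [[0, 0, 0], [0, 0, 0], 104]
  ]
}}

```text
clock: 9.02
position: [0.4103, 0.1316, 0.0023]
ee_rot: [-0.0, 0.64, 0.768, 0.0]
contact_force: [-0.0, -0.2, -2.6]
width: 0.0507
```

```bash
cat > look.py <<'E'
import sys
from h import *
i=sys.argv[1]
for n,b in(("top",(270,190,400,270)),("scene",(260,190,380,280))):
    im=imaging.get_image(n);cv2.imwrite(f"pics/{n}{i}.png",im);crop(im,*b,6,f"pics/{n}{i}c.png")
E
python3 st.py;python3 look.py 5
```

```text
t 9.025 p [410.3401 131.6067   2.3192] w 50.74706245500048 F [-0.0373 -0.196  -2.5709] M [0.014  0.0368 0.0271]
yang 0.18100343956697712 z [-0.      0.0001 -1.    ] q [ 0.1485  0.3342  2.1248  0.0002  0.6826 -0.0327]
```

View pics/top5c.png

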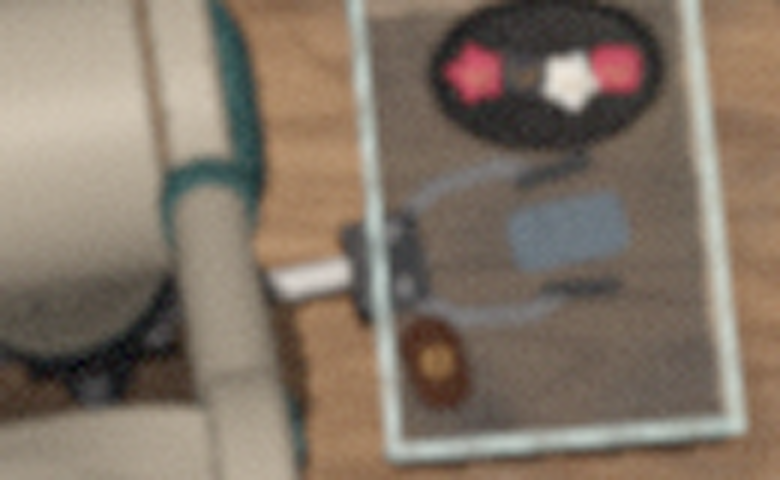

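View pics/scene5c.png

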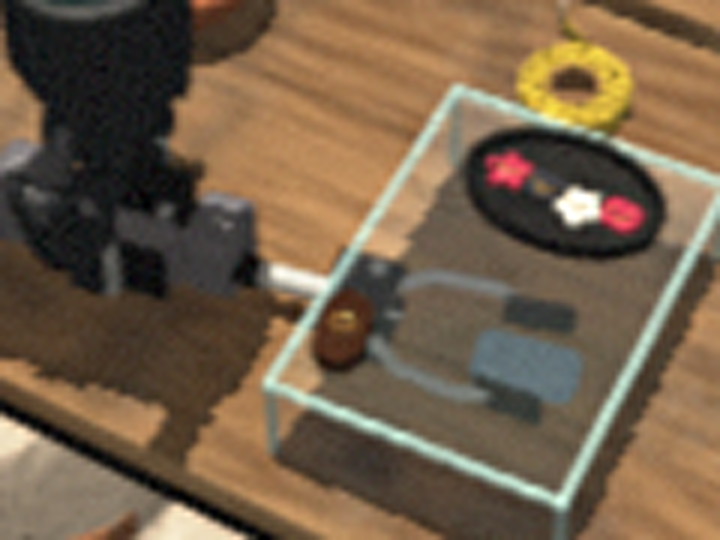

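Emit:
{"op": "arm_command", "data": {
  "steps": [
    [[0, 0, 0], [-0.7, -0.1, 0.2], 108],
    [[0, 0, 0], [-0.7, -0.1, 0.2], 112],
    [[0, 0, 0], [-0.7, -0.1, 0.2], 116],
    [[0, 0, 0], [-0.7, -0.1, 0.2], 121],
    [[0, 0, 0], [-0.8, -0.2, 0.2], 126],
    [[0, 0, 0], [-0.7, -0.2, 0.3], 130],
    [[0, 0, 0], [0, 0, 0], 130]
  ]
}}

```text
clock: 10.0
position: [0.406, 0.1307, 0.0036]
ee_rot: [0.0, 0.64, 0.768, 0.0]
contact_force: [-0.0, 0.3, -3.3]
width: 0.0421
```

```bash
python3 st.py;python3 look.py 6;python3 st.py
```

```text
t 10.0 p [406.0233 130.6954   3.6464] w 42.10944628640573 F [-0.0059  0.2565 -3.2748] M [ 0.0159  0.0458 -0.0393]
yang 0.18095771682882508 z [ 0.  0. -1.] q [ 0.148   0.327   2.1325  0.      0.682  -0.033 ]
t 10.1 p [406.1369 130.7115   3.6427] w 42.21374718203907 F [-0.5903 -0.6948 -2.3193] M [-0.004   0.0709  0.0225]
yang 0.18094344744595994 z [ 0.0002  0.     -1.    ] q [ 0.148   0.3271  2.1324  0.      0.6819 -0.033 ]
```

View pics/top6c.png

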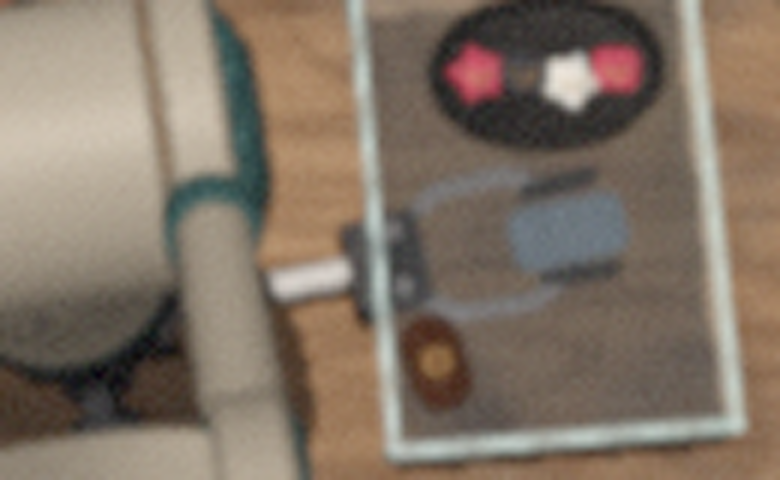

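View pics/scene6c.png

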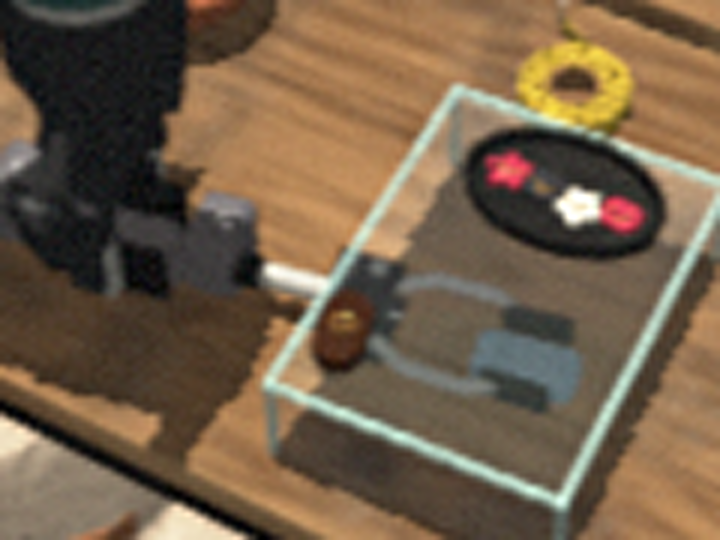

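Emit:
{"op": "arm_command", "data": {
  "steps": [
    [[0, 0, 0], [-0.5, -0.1, 0.1], 133],
    [[0, 0, 0], [-0.5, -0.1, 0.1], 136],
    [[0, 0, 0], [0, 0, 0], 136]
  ]
}}

```text
clock: 10.48
position: [0.4051, 0.1305, 0.0039]
ee_rot: [0.0, 0.64, 0.768, 0.0]
contact_force: [-0.7, -1.2, -4.0]
width: 0.0399
```

Emit:
{"op": "arm_command", "data": {
  "steps": [
    [[0, 0, 0], [-0.3, -0.1, 0.1], 138],
    [[0, 0, 0], [0, 0, 0], 138]
  ]
}}

```text
clock: 10.72
position: [0.4048, 0.1304, 0.0039]
ee_rot: [0.0, 0.64, 0.768, 0.0]
contact_force: [0.4, -1.1, -3.2]
width: 0.0391
```

```bash
cat > wid.py <<'E'
from h import *
w=[];f=[]
for i in range(4):
    s=telemetry.get_state();w.append(s["width"]*1000);f.append(s["contact_force"])
    imaging.get_image("top" if i else "scene")
print(np.array(w),np.mean(w),np.mean(f,0))
E
python3 wid.py;python3 look.py 7
```

```text
[39.106  39.2317 39.0817 39.4077] 39.20677908384053 [ 0.1514 -0.0706 -3.0777]
```

View pics/top7c.png

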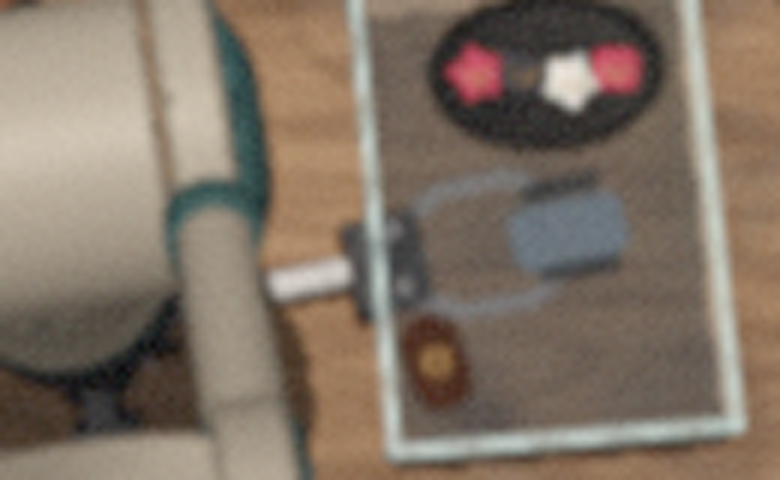

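View pics/scene7c.png

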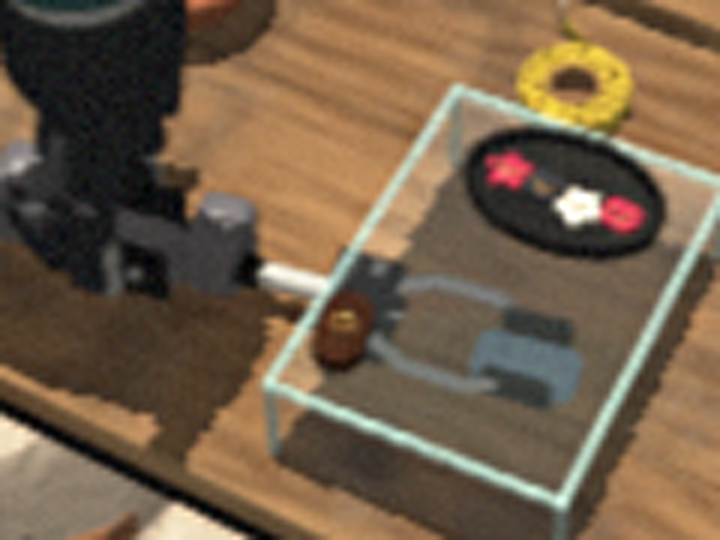

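Emit:
{"op": "arm_command", "data": {
  "steps": [
    [[0, 0, 0], [-0.3, 0, 0.1], 140],
    [[0, 0, 0], [0, 0, 0], 140],
    [[0, 0, 0], [-0.3, 2, 0], 140],
    [[0, 0, 0], [-0.4, 2, 0], 140],
    [[0, 0, 0], [0, 0, 0], 140]
  ]
}}

```text
clock: 11.65
position: [0.4038, 0.1346, 0.004]
ee_rot: [0.0, 0.64, 0.768, 0.0]
contact_force: [0.0, 0.0, -3.6]
width: 0.039
```

```bash
cat > ck.py <<'E'
import sys
from h import *
def cen(n,im):
    b={"top":(335,190,390,250),"scene":(300,220,365,270)}[n]
    im=cv2.GaussianBlur(im,(3,3),0).astype(int);m=(im[...,0]-im[...,2]>10);k=np.zeros(m.shape,bool);k[b[1]:b[3],b[0]:b[2]]=1;m&=k
    nn,l,st,c=cv2.connectedComponentsWithStats(m.astype(np.uint8));i=1+np.argmax(st[1:,4])
    w=ray(n,[c[i]],.007)[0,:2]*1000
    return st[i,4],c[i],w
for a in sys.argv[1:]:
    for n in("top","scene"):print(a,n,*cen(n,cv2.imread(f"pics/{n}{a}.png")))
E
python3 wid.py;python3 look.py 8;python3 ck.py 4 5 6 7 8
```

```text
[38.9615 38.7561 38.7148 38.8256] 38.814504377717 [-0.198   0.143  -3.0458]
4 top 143 [364.042  228.1399] [436.6324 -53.4247]
4 scene 133 [347.2406 250.7218] [433.6631 -55.0515]
5 top 143 [364.1329 228.1259] [436.6622 -53.6392]
5 scene 128 [347.2578 250.6094] [433.9939 -54.9269]
6 top 147 [364.1429 228.2449] [436.381  -53.6523]
6 scene 112 [347.5625 249.8839] [436.3737 -54.5463]
7 top 158 [364.2532 228.3861] [436.044  -53.8988]
7 scene 105 [348.0095 249.6381] [437.6114 -55.1716]
8 top 156 [364.1282 228.2821] [436.2938 -53.6147]
8 scene 108 [348.0278 249.7963] [437.197  -55.4404]
```

Emit:
{"op": "arm_command", "data": {
  "steps": [
    [[0, 0, 0], [-0.3, 0, 0.1], 142],
    [[0, 0, 0], [0, 0, 0], 142],
    [[0, 0, 0], [0.3, -2, 0], 142],
    [[0, 0, 0], [0.4, -2, 0], 142],
    [[0, 0, 0], [0, 0, 0], 142]
  ]
}}

```text
clock: 12.58
position: [0.4043, 0.1302, 0.0041]
ee_rot: [0.0, 0.64, 0.768, 0.0]
contact_force: [0.1, -0.9, -3.2]
width: 0.0381
```

```bash
python3 wid.py;python3 look.py 9;python3 ck.py 9
```

```text
[38.0623 38.246  38.1528 38.06  ] 38.130264941702606 [ 0.1566 -0.1986 -3.3784]
9 top 158 [364.1899 228.0823] [436.7631 -53.7767]
9 scene 103 [347.8544 249.4078] [438.0545 -54.4976]
```

Emit:
{"op": "arm_command", "data": {
  "steps": [
    [[0, 0, 0], [-0.3, 0, 0.1], 144],
    [[0, 0, 0], [0, 0, 0], 144],
    [[0, 0, 0], [-0.3, 2, 0], 144],
    [[0, 0, 0], [-0.4, 2, 0], 144],
    [[0, 0, 0], [0, 0, 0], 144]
  ]
}}

```text
clock: 13.5
position: [0.4032, 0.1346, 0.0042]
ee_rot: [0.0, 0.64, 0.768, 0.0]
contact_force: [0.1, 0.4, -3.3]
width: 0.0374
```

```bash
python3 wid.py;python3 look.py 10;python3 ck.py 10
```

```text
[37.3728 37.236  37.054  37.4537] 37.27913055202828 [-0.204   0.0637 -3.1301]
10 top 160 [364.175 227.875] [437.2529 -53.7598]
10 scene 105 [348.2667 249.7143] [437.7221 -55.8461]
```

View pics/top10c.png

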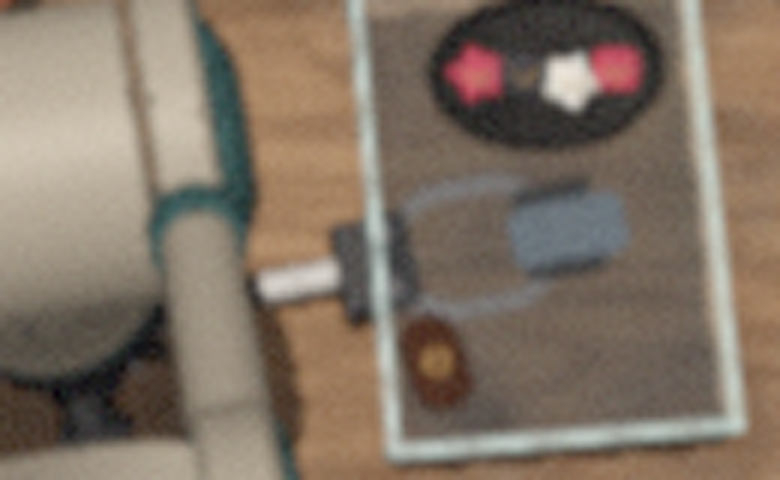

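Not yet held: the chalk (≈570,230 in the crop) stayed while the pads moved back about 4 mm. I'll keep closing in small steps.

Emit:
{"op": "arm_command", "data": {
  "steps": [
    [[0, 0, 0], [-0.3, 0, 0.1], 146],
    [[0, 0, 0], [0, 0, 0], 146],
    [[0, 0, 0], [0.3, -2, 0], 146],
    [[0, 0, 0], [0.4, -2, 0], 146],
    [[0, 0, 0], [0, 0, 0], 146]
  ]
}}

```text
clock: 14.42
position: [0.4037, 0.1302, 0.0043]
ee_rot: [0.0, 0.64, 0.768, 0.0]
contact_force: [-0.3, 0.6, -3.3]
width: 0.0366
```

```bash
python3 wid.py;python3 look.py 11;python3 ck.py 11
```

```text
[36.6273 36.8074 36.6591 36.8129] 36.72667399661907 [ 0.0958  0.255  -3.1133]
11 top 156 [365.5513 227.4167] [438.287  -57.0296]
11 scene 106 [349.7547 249.9528] [438.9214 -59.4543]
```

Emit:
{"op": "arm_command", "data": {
  "steps": [
    [[0, 0, 0], [-0.2, 0, 0.1], 147],
    [[0, 0, 0], [0, 0, 0], 147],
    [[0, 0, 0], [-0.7, 4, 0], 147],
    [[0, 0, 0], [-0.9, 5, 0], 147],
    [[0, 0, 0], [0, 0, 0], 147]
  ]
}}

```text
clock: 15.35
position: [0.4017, 0.1399, 0.0044]
ee_rot: [-0.0, 0.64, 0.768, 0.0]
contact_force: [0.4, 0.4, -3.6]
width: 0.0367
```

```bash
python3 wid.py;python3 look.py 12;python3 ck.py 12
```

```text
[36.7381 36.1341 36.5028 36.3786] 36.43838157277584 [ 0.1544  0.4071 -3.1328]
12 top 157 [361.7452 228.3248] [436.2762 -48.0216]
12 scene 106 [346.2736 249.1226] [436.8661 -50.6105]
```

View pics/top12c.png

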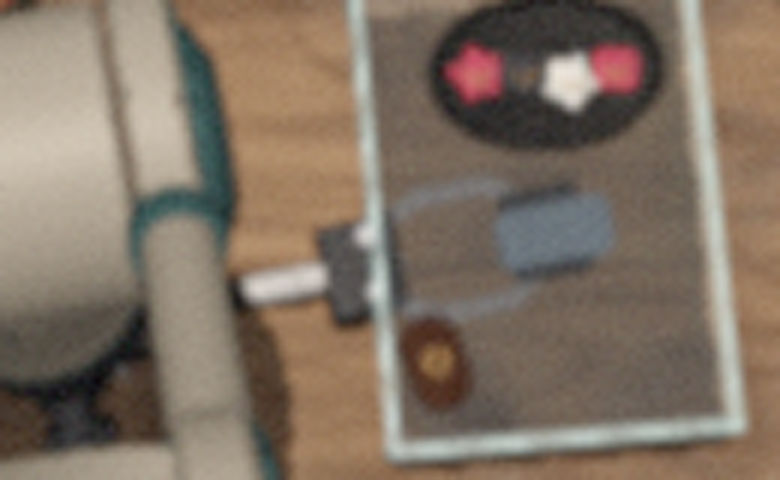

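View pics/scene12c.png

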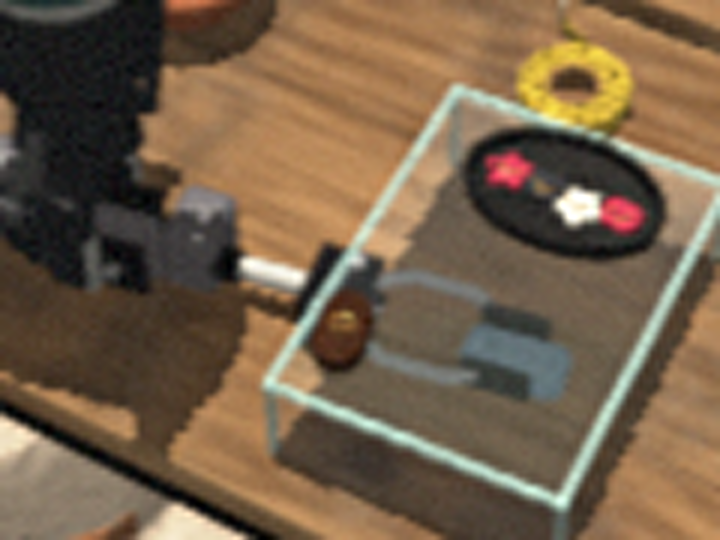

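Emit:
{"op": "arm_command", "data": {
  "steps": [
    [[0, 0, 0], [0, 0, 1], 147],
    [[0, 0, 0], [0, 0, 2], 147],
    [[0, 0, 0], [-1, 5, 0], 147],
    [[0, 0, 0], [-2, 10, 0], 147],
    [[0, 0, 0], [-2.5, 14, 0], 147],
    [[0, 0, 0], [-2.5, 14, 0], 147],
    [[0, 0, 0], [-2.5, 14, 0], 147],
    [[0, 0, 0], [-2.5, 14, 0], 147],
    [[0, 0, 0], [-2.5, 14, 0], 147],
    [[0, 0, 0], [-2.5, 14, 0], 147],
    [[0, 0, 0], [-2, 12, 0], 147],
    [[0, 0, 0], [-2, 8, 0], 147],
    [[0, 0, 0], [-1, 4, 0], 147],
    [[0, 0, 0], [0, 0, 0], 147]
  ]
}}

```text
clock: 17.4
position: [0.3787, 0.2625, 0.0074]
ee_rot: [0.0, 0.64, 0.768, -0.0]
contact_force: [0.3, -0.3, -2.9]
width: 0.0365
```

```bash
python3 st.py; sed -i 's/(270,190,400,270)/(225,165,355,265)/;s/(260,190,380,280)/(220,150,340,250)/' look.py; python3 look.py 13;python3 wid.py
```

```text
t 17.4 p [378.7345 262.4593   7.4074] w 36.45956280355074 F [ 0.3026 -0.3063 -2.9342] M [ 0.0454 -0.0128 -0.0242]
yang 0.1813623592575821 z [ 0.     -0.0002 -1.    ] q [ 0.455   0.358   2.0561 -0.0003  0.7275  0.2738]
[36.1932 36.5524 36.4095 36.1929] 36.33697438839678 [ 0.4594  0.4472 -3.3024]
```

View pics/top13c.png

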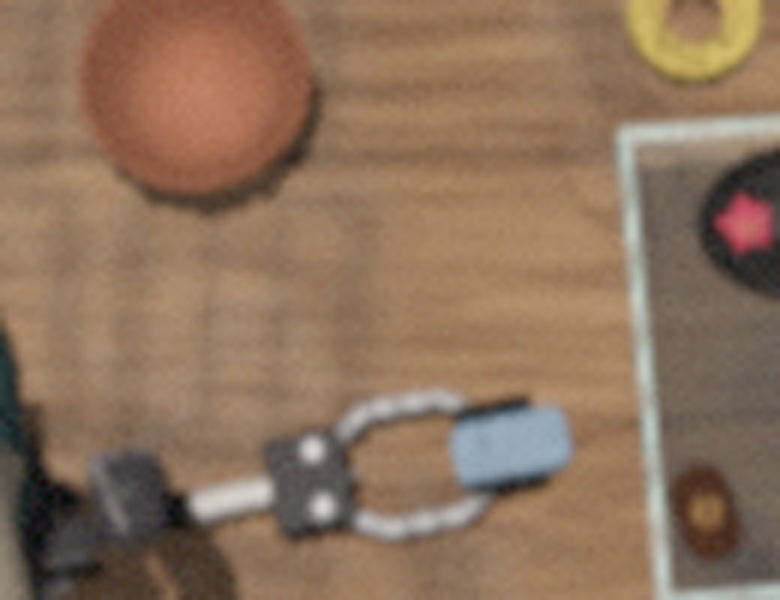

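View pics/scene13c.png

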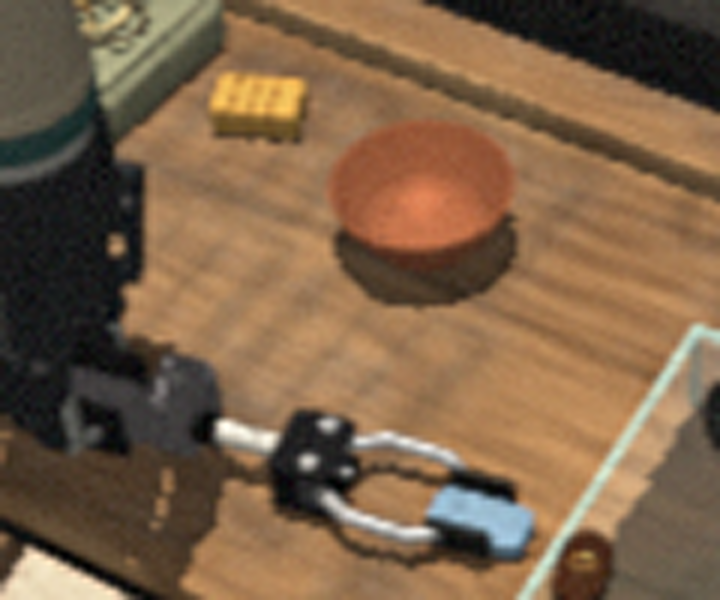

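```bash
python3 - <<'E'
from fit2 import *
from scipy.spatial.transform import Rotation as Ro
c=ray("top",px([[512,447]],6,225,165),.0127)[0];print(c)
# scene chalk top centre
c2=ray("scene",px([[482,517]],6,220,150),.0127)[0];print(c2)
b=ray("top",px([[196.5,79]],6,225,165),.037)[0];b2=ray("scene",px([[423,189]],6,220,150),.037)[0];print(b,b2)
t=np.array([.3787,.2625,.0074]);d=np.array([.1798,-.9837]);e=np.array([.9837,.1798])
for x in(c,c2):print("ahead",(x[:2]-t[:2])@d,"lat",(x[:2]-t[:2])@e)
E
```

```text
[0.4122 0.0736 0.0127]
[0.4115 0.0719 0.0127]
[0.5537 0.1934 0.037 ] [0.5496 0.1907 0.037 ]
ahead 0.19186057505924892 lat -0.0010128688542294566
ahead 0.19344062740723134 lat -0.0019836403206841906
```

Emit:
{"op": "arm_command", "data": {
  "steps": [
    [[0, 0, 0], [0, 0, 5], 147],
    [[0, 0, 0], [0, 0, 12], 147],
    [[0, 0, 0], [0, 0, 18], 147],
    [[0, 0, 0], [0, 0, 18], 147],
    [[0, 0, 0], [0, 0, 18], 147],
    [[0, 0, 0], [0, 0, 12], 147],
    [[0, 0, 0], [0, 0, 7], 147],
    [[0, 0, 0], [0, 0, 0], 147]
  ]
}}

```text
clock: 18.7
position: [0.379, 0.2625, 0.0978]
ee_rot: [0.0, 0.64, 0.768, 0.0]
contact_force: [-0.3, -0.9, -3.1]
width: 0.0366
```

Emit:
{"op": "arm_command", "data": {
  "steps": [
    [[0, 0, 0.04], [3, 4, 3], 147],
    [[0, 0, 0.08], [7, 9, 6], 147],
    [[0, 0, 0.1], [8, 11, 6], 147],
    [[0, 0, 0.1], [8, 11, 6], 147],
    [[0, 0, 0.1], [8, 11, 6], 147],
    [[0, 0, 0.09], [7, 9, 5], 147],
    [[0, 0, 0.06], [4, 6, 1], 147],
    [[0, 0, 0.02], [1, 2, 0], 147],
    [[0.035, 0.035, 0], [0, 0, 0], 147],
    [[0.06, 0.06, 0], [0, 0, 0], 147],
    [[0.06, 0.06, 0], [0, 0, 0], 147],
    [[0.045, 0.04, 0], [0, 0, 0], 147],
    [[0.015, 0.014, 0], [0, 0, 0], 147],
    [[0, 0, 0], [0, 0, 0], 147]
  ]
}}

```text
clock: 20.45
position: [0.4248, 0.325, 0.13]
ee_rot: [-0.138, 0.385, 0.911, 0.058]
contact_force: [-0.8, 0.7, -2.3]
width: 0.0361
```

```bash
python3 st.py; sed -i 's/(225,165,355,265)/(200,140,330,240)/;s/(220,150,340,250)/(220,130,340,230)/' look.py; python3 look.py 14;python3 wid.py
```

```text
t 20.45 p [424.8067 325.017  129.987 ] w 36.05283517638224 F [-0.8367  0.722  -2.3049] M [-0.1859 -0.1568 -0.0171]
yang 0.7709699644136416 z [-0.2062  0.211  -0.9555] q [ 0.336   0.3416  1.7203  0.2881  1.2236 -0.5531]
[36.3902 36.2865 36.0219 36.4645] 36.29075912612213 [-0.0248  0.1018 -3.365 ]
```

View pics/top14c.png

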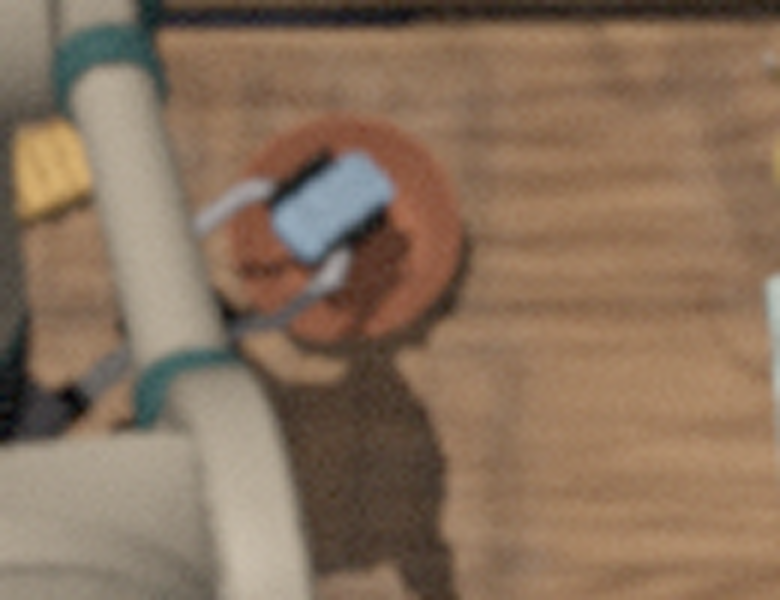

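View pics/scene14c.png

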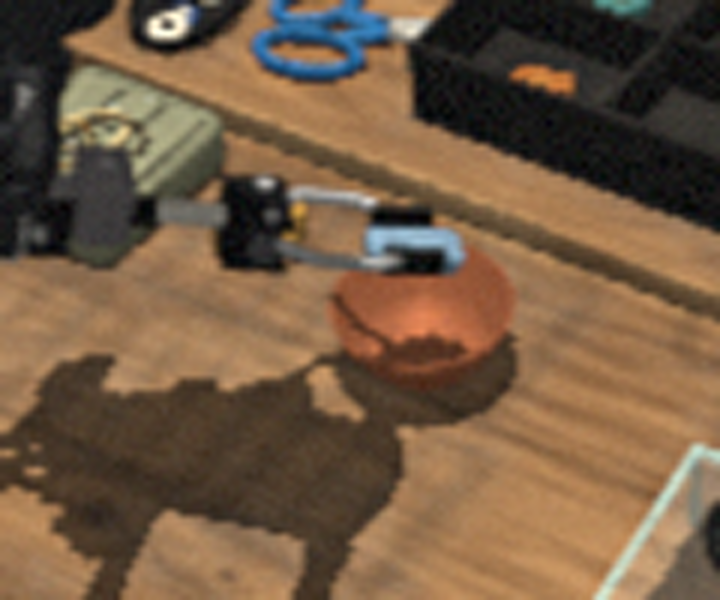

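```bash
cat > tri.py <<'E'
from fit2 import *
def tri(a,b):
    M=[];
    for n,u in(("top",a),("scene",b)):
        p=P[n];K=p["intrinsics"]@np.c_[p["R"],p["t"]]
        M+=[K]
    X=cv2.triangulatePoints(M[0],M[1],np.array(a,float).reshape(2,1),np.array(b,float).reshape(2,1));X=(X[:3]/X[3]).ravel()
    return X*1000,proj("top",X/1000)-a,proj("scene",X/1000)-b
E
python3 - <<'E'
from tri import *
t=lambda c:px(c,6,200,140);s=lambda c:px(c,6,220,130)
print("chalk",*tri(t([334,208]),s([414,247])))
print("bowl",*tri(t([346,230]),s([423,308])), ray("top",[t([346,230])],.037),ray("scene",[s([423,308])],.037))
E
```

```text
chalk [552.1208 193.9087  73.6228] [[ 91.089  254.7079]] [[-69.3874 226.8973]]
bowl [554.6328 194.3081  31.7884] [[ 89.0874 251.0342]] [[-70.8825 216.7365]] [[0.5533 0.1936 0.037 ]] [[0.5502 0.1911 0.037 ]]
```

Emit:
{"op": "arm_command", "data": {
  "steps": [
    [[0, 0, 0], [1.5, 0.5, -4], 147],
    [[0, 0, 0], [0, 0, -8], 147],
    [[0, 0, 0], [0, 0, -10], 147],
    [[0, 0, 0], [0, 0, -9], 147],
    [[0, 0, 0], [0, 0, -6], 147],
    [[0, 0, 0], [0, 0, -3], 147],
    [[0, 0, 0], [0, 0, 0], 147]
  ]
}}

```text
clock: 21.62
position: [0.4263, 0.3259, 0.0903]
ee_rot: [-0.138, 0.385, 0.911, 0.058]
contact_force: [0.2, 0.3, -3.9]
width: 0.0365
```

```bash
python3 st.py; python3 look.py 15
```

```text
t 21.625 p [426.2819 325.9086  90.2771] w 36.528888917779746 F [ 0.2107  0.2831 -3.8675] M [-0.1515 -0.2183  0.0707]
yang 0.77137428445781 z [-0.2061  0.2118 -0.9553] q [ 0.3361  0.3854  1.767   0.2998  1.1367 -0.5822]
```

View pics/top15c.png

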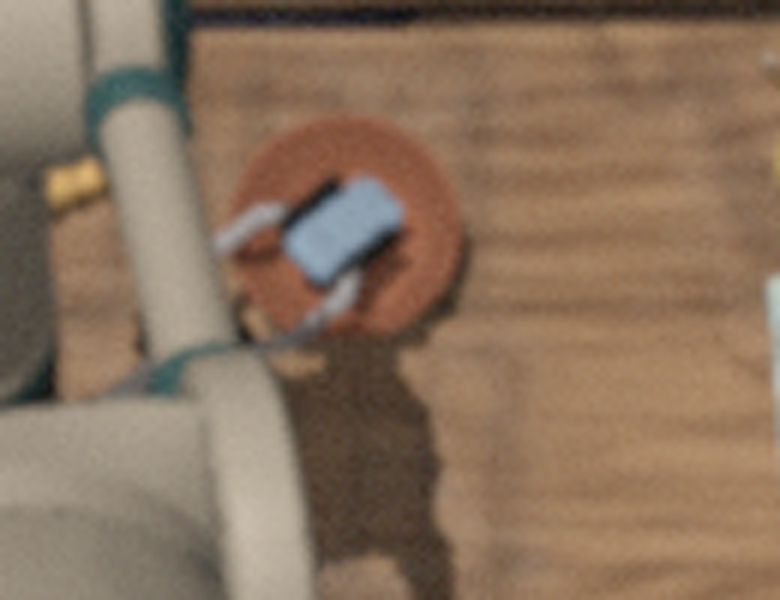

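View pics/scene15c.png

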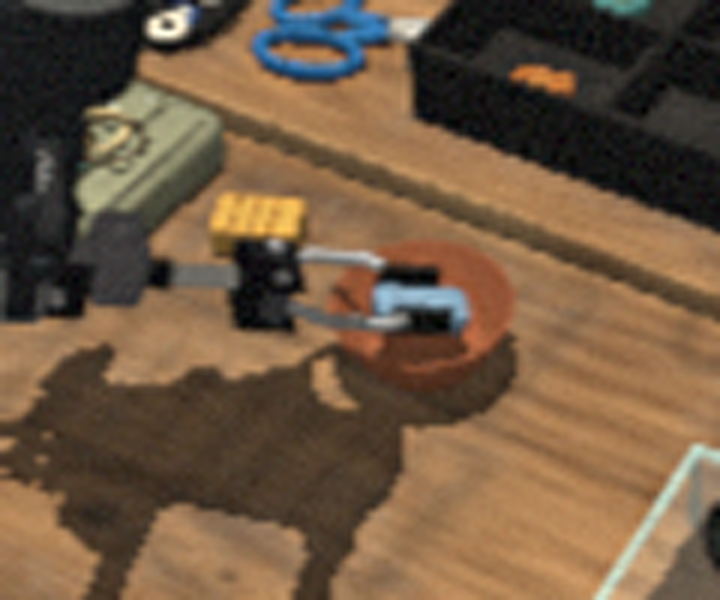

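```bash
python3 - <<'E'
from tri import *
t=lambda c:px(c,6,200,140);s=lambda c:px(c,6,220,130)
print("chalk",tri(t([342,229]),s([420,303]))[0])
print("arm at rim near", tri(t([230,240]),s([325,262]))[0], tri(t([325,318]),s([350,315]))[0])
E
```

```text
chalk [554.2373 195.4874  34.8856]
arm at rim near [544.2791 237.8439  51.2615] [511.1842 199.9308  62.0428]
```

Emit:
{"op": "arm_command", "data": {
  "steps": [
    [[0, 0, 0], [0, 0, -2], 147],
    [[0, 0, 0], [0, 0, -2], 147],
    [[0, 0, 0], [0, 0, -1], 147],
    [[0, 0, 0], [0, 0, 0], 147]
  ]
}}

```text
clock: 22.22
position: [0.4263, 0.3259, 0.0853]
ee_rot: [-0.138, 0.385, 0.911, 0.058]
contact_force: [0.1, -0.4, -3.2]
width: 0.0361
```

```bash
python3 wid.py; python3 look.py 16
```

```text
[36.0859 36.2779 36.3189 36.5674] 36.312541432983025 [-0.1582 -0.4689 -3.0562]
```

View pics/scene16c.png

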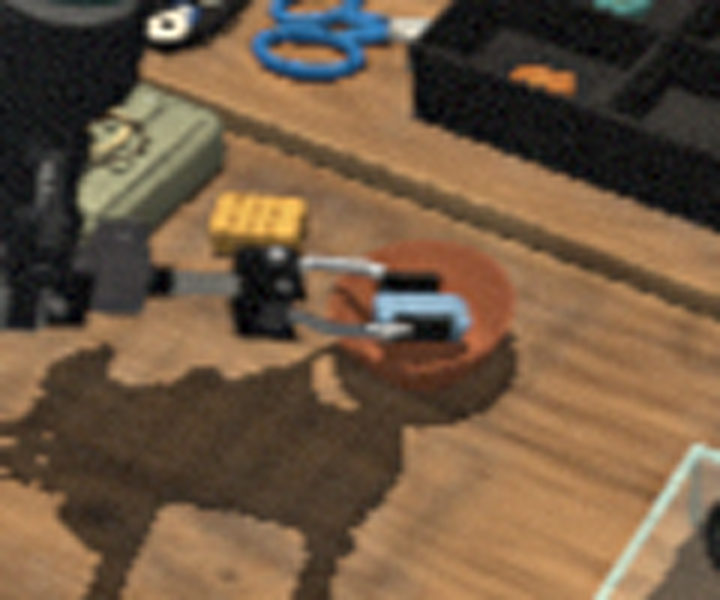

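Emit:
{"op": "arm_command", "data": {
  "steps": [
    [[0, 0, 0], [0.3, 0.3, -0.1], 144],
    [[0, 0, 0], [0.5, 0.5, -0.2], 140],
    [[0, 0, 0], [0.5, 0.5, -0.2], 136],
    [[0, 0, 0], [0.5, 0.5, -0.2], 132],
    [[0, 0, 0], [0.3, 0.3, -0.2], 129],
    [[0, 0, 0], [0, 0, 0], 129],
    [[0, 0, 0], [0, 0, 0], 129]
  ]
}}

```text
clock: 23.4
position: [0.4284, 0.328, 0.0845]
ee_rot: [-0.138, 0.385, 0.911, 0.058]
contact_force: [1.0, -0.1, -3.0]
width: 0.0422
```

```bash
python3 st.py; python3 look.py 17
```

```text
t 23.4 p [428.3919 327.9864  84.5238] w 42.156837859643026 F [ 0.9521 -0.0816 -2.9755] M [-0.2168 -0.159   0.0125]
yang 0.7713854777181924 z [-0.2059  0.2118 -0.9554] q [ 0.3385  0.3953  1.7677  0.3016  1.1258 -0.5837]
```

View pics/top17c.png

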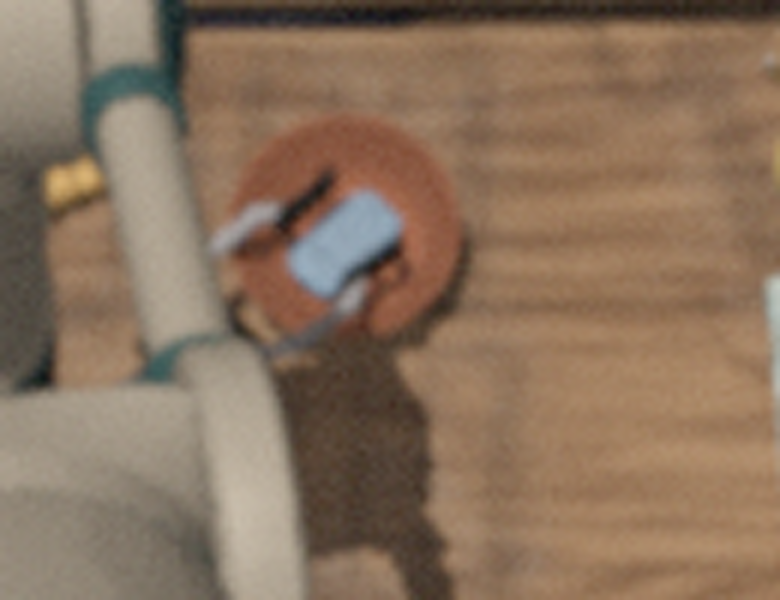

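View pics/scene17c.png

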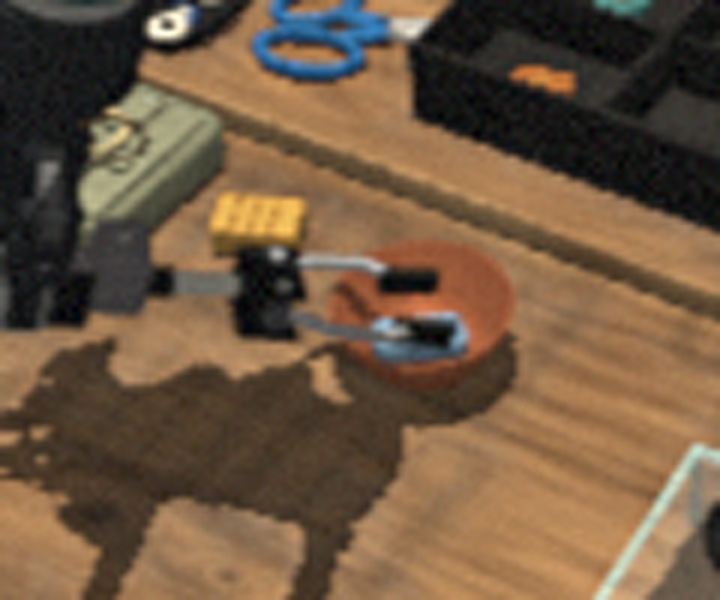

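Emit:
{"op": "arm_command", "data": {
  "steps": [
    [[0, 0, 0], [0, 0, 2], 129],
    [[0, 0, 0], [0, 0, 4], 129],
    [[0, 0, 0], [0, 0, 8], 129],
    [[0, 0, 0], [0, 0, 12], 129],
    [[0, 0, 0], [0, 0, 14], 129],
    [[0, 0, 0], [0, 0, 12], 129],
    [[0, 0, 0], [0, 0, 8], 129],
    [[-0.04, -0.04, 0], [0, 0, 0], 129],
    [[-0.06, -0.06, 0], [0, 0, 0], 129],
    [[-0.06, -0.06, 0], [0, 0, 0], 129],
    [[-0.045, -0.04, 0], [0, 0, 0], 129],
    [[-0.01, -0.009, 0], [0, 0, 0], 129],
    [[0, 0, 0], [0, 0, 0], 129]
  ]
}}

```text
clock: 25.12
position: [0.4281, 0.3281, 0.1445]
ee_rot: [-0.0, 0.389, 0.921, -0.0]
contact_force: [0.0, -0.5, -2.7]
width: 0.0422
```

```bash
python3 st.py; python3 look.py 18
```

```text
t 25.125 p [428.141  328.1089 144.5435] w 42.23871029009259 F [ 0.0479 -0.4857 -2.7447] M [-0.0134 -0.0335  0.0177]
yang 0.7722616510286483 z [-0.0008  0.0003 -1.    ] q [ 0.5244  0.2871  1.7172  0.0007  1.1379 -0.2481]
```

View pics/top18c.png

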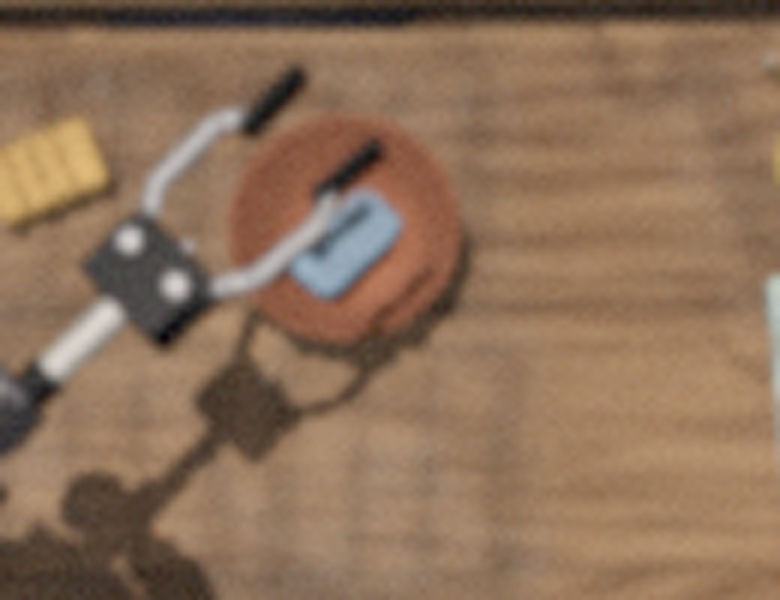

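View pics/scene18c.png

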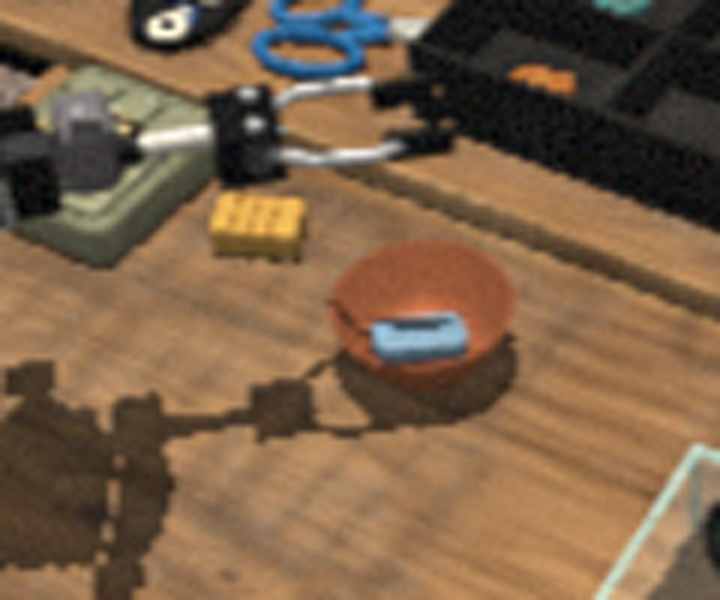

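Emit:
{"op": "arm_command", "data": {
  "steps": [
    [[0, 0, -0.05], [2, 0, 0], 129],
    [[0, 0, -0.1], [4, -1, 0], 129],
    [[0, 0, -0.11], [4, -1, 0], 129],
    [[0, 0, -0.11], [4, -1, 0], 129],
    [[0, 0, -0.11], [4, -1, 0], 129],
    [[0, 0, -0.11], [4, -1, 0], 129],
    [[0, 0, -0.11], [4, -1, 0], 129],
    [[0, 0, -0.11], [4, -1, 0], 129],
    [[0, 0, -0.08], [3, -1, 0], 129],
    [[0, 0, -0.03], [2, 0, 0], 129],
    [[0, 0, 0], [0, 0, -15], 129],
    [[0, 0, 0], [0, 0, -25], 129],
    [[0, 0, 0], [0, 0, -30], 129],
    [[0, 0, 0], [0, 0, -30], 129],
    [[0, 0, 0], [0, 0, -20], 129],
    [[0, 0, 0], [0, 0, -10], 129],
    [[0, 0, 0], [0, 0, -5], 129],
    [[0, 0, 0], [0, 0, -3], 129],
    [[0, 0, 0], [0, 0, 0], 129]
  ]
}}

```text
clock: 27.6
position: [0.4638, 0.3202, 0.0069]
ee_rot: [0.0, 0.757, 0.653, 0.0]
contact_force: [0.3, -0.2, -3.0]
width: 0.0426
```

```bash
python3 st.py; python3 look.py 19; python3 wid.py
```

```text
t 27.6 p [463.7508 320.1764   6.9494] w 42.61092764422112 F [ 0.306  -0.2399 -3.0272] M [ 0.0034  0.0576 -0.0083]
yang -0.1479882032747606 z [ 0.0008  0.0004 -1.    ] q [0.4808 0.4715 1.8312 0.     0.838  0.6288]
[41.942  42.4571 42.1059 42.1234] 42.15711141897497 [-0.1868  0.2756 -3.1109]
```

View pics/scene19c.png

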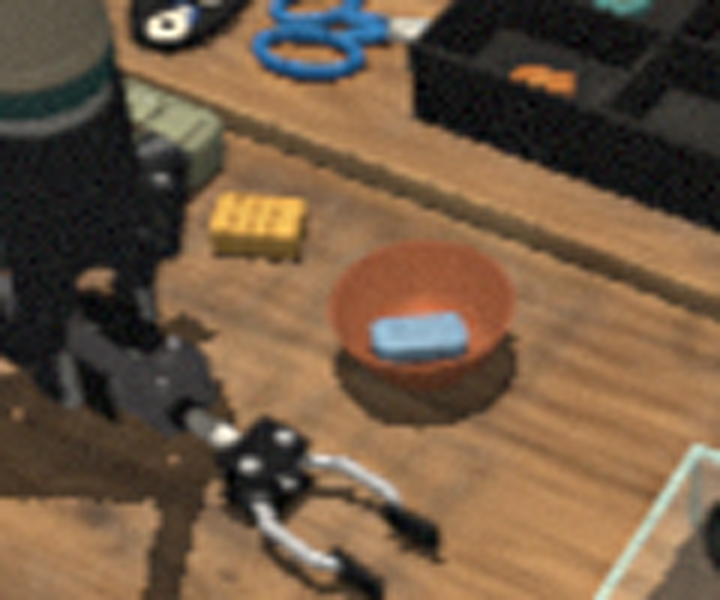

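Lower slowly to touch.

Emit:
{"op": "arm_command", "data": {
  "steps": [
    [[0, 0, 0], [0, 0, -1.5], 129],
    [[0, 0, 0], [0, 0, -1.5], 129],
    [[0, 0, 0], [0, 0, -0.5], 129],
    [[0, 0, 0], [0, 0, 0], 129]
  ]
}}

```text
clock: 28.4
position: [0.4633, 0.32, 0.0029]
ee_rot: [-0.0, 0.757, 0.653, -0.0]
contact_force: [0.5, -0.5, -2.2]
width: 0.0421
```

Emit:
{"op": "arm_command", "data": {
  "steps": [
    [[0, 0, 0], [0, 0, -0.7], 129],
    [[0, 0, 0], [0, 0, 0], 129]
  ]
}}

```text
clock: 28.65
position: [0.4635, 0.32, 0.0026]
ee_rot: [0.0, 0.757, 0.653, 0.0]
contact_force: [-0.7, -0.9, 0.5]
width: 0.0418
```

Emit:
{"op": "arm_command", "data": {
  "steps": [
    [[0, 0, 0], [0.8, -0.1, -0.3], 124],
    [[0, 0, 0], [0.8, -0.1, -0.3], 119],
    [[0, 0, 0], [0.8, -0.1, -0.3], 114],
    [[0, 0, 0], [0.8, -0.1, -0.3], 109],
    [[0, 0, 0], [0.8, -0.1, -0.2], 104],
    [[0, 0, 0], [0.8, -0.1, -0.2], 99],
    [[0, 0, 0], [0.5, -0.1, -0.1], 95],
    [[0, 0, 0], [0, 0, 0], 92],
    [[0, 0, 0], [0, 0, 0], 88]
  ]
}}

```text
clock: 29.78
position: [0.4694, 0.3193, 0.0005]
ee_rot: [0.0, 0.757, 0.653, 0.0]
contact_force: [-0.6, -0.0, 0.6]
width: 0.0562
```

```bash
python3 st.py; python3 look.py 20
```

```text
t 29.775 p [469.3997 319.2553   0.4529] w 56.205350877876846 F [-0.6472 -0.0345  0.6344] M [ 0.0224  0.224  -0.02  ]
yang -0.14777538023793182 z [ 0.0011 -0.0001 -1.    ] q [ 0.4751  0.4847  1.8278 -0.0008  0.8281  0.6234]
```

View pics/scene20c.png

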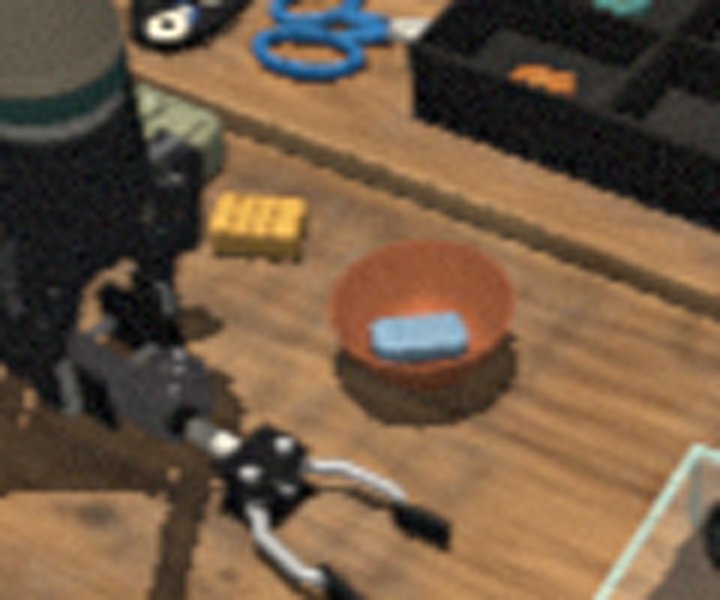

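Emit:
{"op": "arm_command", "data": {
  "steps": [
    [[0, 0, 0], [0, 0, 0], 60],
    [[0, 0, 0], [0, 0, 0], 20],
    [[0, 0, 0], [0, 0, 0], 0],
    [[0, 0, 0], [0, 0, 0], 0],
    [[0, 0, 0], [0, 0, 0], 0],
    [[0, 0, 0], [0, 0, 5], 0],
    [[0, 0, 0], [0, 0, 15], 0],
    [[0, 0, 0], [0, 0, 30], 0],
    [[0, 0, 0], [0, 0, 40], 0],
    [[0, 0, 0], [0, 0, 40], 0],
    [[0, 0, 0], [-20, 10, 40], 0],
    [[0, 0, 0], [-40, 30, 30], 0],
    [[0, 0, 0], [-50, 40, 0], 0],
    [[0, 0, 0], [-50, 40, 0], 0],
    [[0, 0, 0], [-30, 30, 0], 0],
    [[0, 0, 0], [0, 0, 0], 0],
    [[0, 0, 0], [0, 0, 0], 0]
  ]
}}

```text
clock: 32.0
position: [0.2813, 0.4671, 0.2014]
ee_rot: [0.0, 0.757, 0.653, 0.0]
contact_force: [-0.0, -0.0, -0.7]
width: 0.0853
```

```bash
python3 st.py; sed -i 's/(200,140,330,240)/(165,145,305,260)/;s/(220,130,340,230)/(210,140,390,280)/;s/im,\*b,6/im,*b,4.4/' look.py; python3 look.py 21
```

```text
t 32.0 p [281.3237 467.1336 201.3766] w 85.34507344751319 F [-0.0272 -0.0006 -0.7476] M [-0.0144  0.0133  0.0014]
yang -0.14739854247440526 z [ 0.0011  0.0002 -1.    ] q [ 0.9017  0.2498  1.6182 -0.0008  1.2727  1.0493]
```

View pics/top21.png

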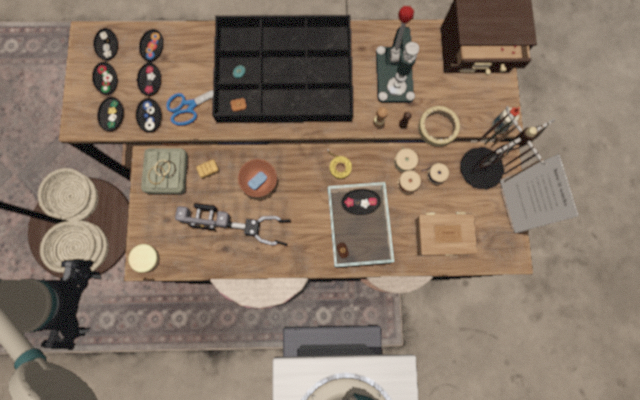

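View pics/scene21c.png

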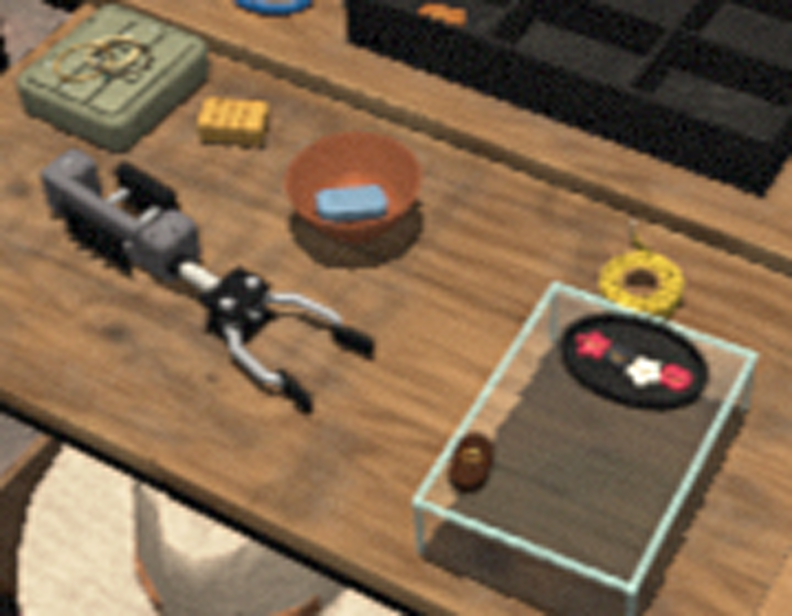

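```bash
python3 - <<'E'
from h import *
for n,B in(("top",{"riser":(322,176,400,272),"bowl":(234,155,282,200),"wax":(195,155,220,180),"tape":(325,150,356,182)}),("scene",{"riser":(300,200,386,284),"bowl":(270,165,310,205)})):
    a=cv2.cvtColor(cv2.imread(f"pics/{n}0.png"),6).astype(np.float32);b=cv2.cvtColor(cv2.imread(f"pics/{n}21.png"),6).astype(np.float32)
    for k,(x0,y0,x1,y1) in B.items():print(n,k,cv2.phaseCorrelate(a[y0:y1,x0:x1],b[y0:y1,x0:x1],cv2.createHanningWindow((x1-x0,y1-y0),5)))
manip.sign_off()
E
```

```text
top riser ((-0.03303230936047896, 0.0016091404205624826), 0.9537293821573257)
top bowl ((-0.2761725070240324, 0.5915525899788108), 0.6257846964730157)
top wax ((0.580573119009328, 0.6787362003581627), 0.8697768676757812)
top tape ((-0.17822393692460636, -0.06583711814225168), 0.9351226524449885)
scene riser ((-0.0585958265660409, 0.020517607576721275), 0.9625776322682699)
scene bowl ((-0.10229000300517299, 1.3546679524229717), 0.3765527081489563)
the job is handed in; nothing more can be done
```

The chalk is in the terracotta bowl and the reacher is back flat on the worktop about where it lay, jaws open. I handed the job in at about 32 s.

**How it went:** I closed the trigger in small steps. After each one I moved the jaws a few millimetres to see if the chalk came along. At 146 counts it followed. I added one more count, about 1.7 N by the given figures, and it came out without slipping. I had no direct reading of the pinch. The finger width barely changed at contact, so this test and the count steps were the only feel I had.

**Last checks:**
- **Chalk:** the last pictures show it in one piece in the bowl, and the gripper never touched it.
- **Reacher:** it lies clear of the bowl and the riser.
- **Riser and tape roll:** the riser matches its first pictures to within 0.1 pixel. The tape roll matches to within 0.2 pixel, checked in the top view only.
- **Bowl:** image matching reported up to 1.4 pixels of shift with low confidence, since the chalk is now inside it. The rim looks unmoved and I felt no contact force.
- **Wax block:** matching reported about 0.6 to 0.7 pixel (1 to 2 mm) each way in the top view. I read that as light or noise, as nothing came near it, but I did not check further.
- **Other items:** I did not measure the pin tray, charm or spools separately. They look in place in the last pictures.

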